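Clear the spectrometer's sample dock

ROBOT

A 7-joint arm with a two-finger parallel gripper is mounted at the origin on the work surface. World frame = base frame: x ahead of the robot, y to its left, z up, the work surface at z = 0. Lengths are in m, angles in rad, forces in N, time in s.
With the tool pointing down it reaches from about 0.425 to 0.875 m from the base axis. Payload 8.4 kg.
Tool frame: the origin (TCP) lies midway between the tips of the shut fingers; the grasp point (between the pads) lies 19 mm behind it; z points along the fingers, y is the line along which they close (so a half turn about z gives the same grasp; the last joint's range is limited). The gripper opens to 85 mm and grips with 20 to 120 N. Pads are 22 mm wide; open, the fingers measure 114 mm over their backs; the gripper's body (76 mm by 85 mm) begins 54 mm behind the grasp point. The pads swing forward as they close: fully open they stand 13 mm farther back than shut.
Start: joints at [-1.319, 0.333, 0.04, 1.465, -0.013, 1.343, -0.059], TCP at [0.223, 0.61, 0.192] pointing down, gripper open.
Joint ranges: [-2.58, 2.58], [-0.38, 2.09], [-1.3, 1.39], [0.25, 2.4], [-1.5, 4.64], [0.08, 2.09], [-2.65, 2.65]. Speed limits (rad/s): [2.22, 2.22, 2.79, 2.79, 3.14, 3.14, 3.14].

INTERFACE

Orientations are given as a rotation vector (axis times angle).
In Python, from plant import r, cams gives the robot as it stands.
- The arm moves only by the shell command python3 -m creep 'ROWS' [FORCE]. ROWS is JSON, a list of rows, each a list of 3 entries, a list of its own where there are three numbers: the finger opening in mm, from 0 to 85.4, then the shift along the tool's x, y, z normalised to -1 to 1, where 1 is 0.25 m, then the turn about the tool's z normalised to -1 to 1, where 1 is 2 rad. In form: [[grip, [tx, ty, tz], spin], ...]. A call has 1 to 8 rows; each row shifts and turns the commanded pose from where the row before left it, along the tool's axes as they then stand; what a row does not reach is not made up. A row lasts 1/12 s, in which the tool goes at most 41.7 mm and 7.16 degrees, less where a joint would pass 70% of its speed; a pose out of reach is approached as far as the arm can. A call with a number of a shift or a turn outside -1 to 1 is refused whole. A call with a gripper value outside its range is refused whole. The fingers move at their own pace and stop on an object; FORCE is the grip in N (left out, the last holds). Time passes only in rows, so rows that do not move let the fingers close. It gives the time, the measured TCP pose, the force, the opening and the grip force at its end, in the units of the state.
- r.read_state(): the state, without advancing time (a new reading comes with each control period).
- cams.capture(name): name is "scene" or "top" or "wrist"; returns a dict with "pixels" (384x512x3 uint8, red, green, blue), "range_z" (384x512 float32, m along the optical axis (not along the pixel's ray), 0 where there is no reading), "fx", "fy", "cx", "cy" (pixels), "eye" and "orientation" of the camera in the world. Camera axes: x right, y down, z forward; pixel columns grow to the right and rows downward; lengths in m; the calibration is good to about 2 mm. The wrist camera is an equidistant fisheye: a pixel r from the principal point sees the ray r / f radians off the axis. A picture is of the moment at which its call begins.
- r.hand_in(): hands the job in; it is judged then, once.
The state is a dict: "clock": time; "qpos": joint angles; "dq": joint speeds; "joint_torque": joint torques, N m; "tcp_pos": TCP position; "tool_rot": TCP orientation; "force": force on the tool from outside, world axes, zero at the start; "wrist_torque": the same for the moment, N m; "grip_width": finger opening in m; "finger_force": force on a finger pad.
Only numpy, scipy, OpenCV 4.12 (cv2) and the standard library are available. Lean on these libraries where they do the work, as an engineer would, in place of code of your own. Each camera call takes 0.05 s, during which the arm holds its last target. There are 200 camera calls.

TASK

Fit the loose handle fully home on the square spindle of the sample dock, turn it to swing the yellow latch arm fully open, then push the red ejector paddle all the way in so that the held cartridge slides out, and let the paddle spring back. Put that cartridge and every other blue cartridge from the bench flat on the floor of the black plastic tray, label up and none on top of another, and turn the latch fully closed again. Leave the handle sitting home on the spindle, and do not disturb the two pots or the white remote control.

Things in the scene. Friction and masses are not known exactly. Their poses are not given: they have to be found in the camera images.
- dock: white sample dock, screwed to the bench, base plate 10 mm thick. Origin: on the bench under the middle of the held cartridge. Lane along x: guides 44 mm apart, 60 mm over their outsides, x -25 to +35 mm, under a clear roof (top 50 mm above the bench). The cartridge leaves to -x (robot's side) onto an open apron reaching x = -125 mm, 80 mm wide. Spindle at x = -42, y = +100 mm.
- spindle_seat (a point): on the spindle's axis at the top of its round collar (42 mm across, 40 mm above the bench), where the underside of a fully home handle rests. Above it stands the 20 mm square shaft, 32 mm long, its last 6 mm tapered. Turns with the spindle: x and y are square to the shaft's flats, -y points along the latch arm.
- latch_tip (a point): outer end of the yellow latch arm (116 mm from the spindle's axis, bar 8 mm thick and 14 mm high, from 16 to 30 mm above the bench), fixed to the spindle.
- latch (a joint): angle of spindle and latch arm, rad: 0 = closed (arm across the lane's mouth, in front of the cartridge), 1.57 = fully open (arm along the dock's -x, beside the apron), stops at both ends. It opens clockwise seen from above, stays where it is left and needs about 0.15 N m; the handle has about 0.1 rad of play on the square.
- handle: loose handle standing bore down, 0.2 kg: black hub 44 x 44 x 44 mm with a 22 mm square blind bore, 34 mm deep, open below; on it an orange grip bar 70 mm long (x), 18 mm thick (y), 44 to 78 mm above the origin. Origin: centre of its underside. The bore's flats are square to x and y: it fits the shaft in any of four quarter turns.
- ejector (a joint): travel of the ejector slide, m: 0 = out (rest), 0.055 = fully in, where it has a stop; a spring returns it, 1.8 N at the start and 5.1 N fully in, plus about 1 N for the cartridge.
- ejector_pad (a point): middle of the upper edge of the red paddle's far face (paddle 50 mm wide, 12 mm thick, from 12 to 85 mm above the bench), moves with the slide; push this face along the dock's -x. The far side of the paddle is free.
- cart_held: blue sample cartridge, a block 70 (x) x 40 (y) x 30 mm high, 0.12 kg, white label and steel disc on top; origin: centre of its underside. At the start held in the dock's lane under the roof, 10 mm above the bench, its x along the lane; a full push of the ejector leaves it 55 mm further to the dock's -x, its rear 7 mm still between the guides.
- cart_a: blue sample cartridge, a block 70 (x) x 40 (y) x 30 mm high, 0.12 kg, white label and steel disc on top; origin: centre of its underside. Lies on the bench; may be absent.
- cart_b: blue sample cartridge, a block 70 (x) x 40 (y) x 30 mm high, 0.12 kg, white label and steel disc on top; origin: centre of its underside. Lies on the bench; may be absent.
- cart_c: blue sample cartridge, a block 70 (x) x 40 (y) x 30 mm high, 0.12 kg, white label and steel disc on top; origin: centre of its underside. Lies on the bench; may be absent.
- tray: black open tray, 210 (x) x 240 (y) x 25 mm high, walls and floor 5 mm, fixed to the bench. Origin: centre of its underside.
- pot_a: small reddish lidded pot, 66 mm across, 64 mm high; bystander. Origin: centre of its underside.
- pot_b: small reddish lidded pot, 66 mm across, 64 mm high; bystander. Origin: centre of its underside.
- remote: white remote control, 50 x 130 x 20 mm; bystander. Origin: centre of its underside.
Not all that is in view belongs to the job. What is shaped like the handle but purple is not meant.

How it is judged:
On the way, in this order (a step that is already met when the one before it is completed fails the run):
1. the handle sits fully home on the square spindle (horizontal distance between handle and spindle_seat below 0.004 m and z of handle in the frame of spindle_seat between -0.004 and 0.004 m and angle between handle's own z axis and vertical below 0.12 rad and (angle between the x axis of handle and the x axis of spindle_seat, either way round below 0.15 rad or angle between the x axis of handle and the y axis of spindle_seat, either way round below 0.15 rad)), for 0.2 s.
2. the latch is turned open (over 1.3 rad) with the handle on the spindle (value of joint latch above 1.3 rad and horizontal distance between handle and spindle_seat below 0.006 m), for 0.2 s.
3. the ejector is pushed in (over 46 mm) and has slid the held cartridge out onto the apron (value of joint ejector above 0.046 m and x of cart_held in the frame of dock below -0.044 m), for 0.1 s.
At the end, for the whole second after the job is handed in: Handle home on the spindle (within 4 mm, square to it), latch closed (below 0.2 rad), ejector back out (within 6 mm), and all cartridges present lie flat on the tray's floor, label up (within 0.12 rad) and at rest, none on another (all of step 1 and value of joint latch below 0.2 rad and value of joint ejector below 0.006 m and linear speed of each of handle, cart_held, cart_a, cart_b, cart_c below 0.02 m/s and x of cart_held in the frame of tray between -0.09 and 0.09 m and y of cart_held in the frame of tray between -0.105 and 0.105 m and z of cart_held in the frame of tray between 0 and 0.011 m and angle between each of cart_held, cart_a, cart_b, cart_c's own z axis and vertical below 0.12 rad and x of cart_a in the frame of tray between -0.09 and 0.09 m and y of cart_a in the frame of tray between -0.105 and 0.105 m and z of cart_a in the frame of tray between 0 and 0.011 m and x of cart_b in the frame of tray between -0.09 and 0.09 m and y of cart_b in the frame of tray between -0.105 and 0.105 m and z of cart_b in the frame of tray between 0 and 0.011 m and x of cart_c in the frame of tray between -0.09 and 0.09 m and y of cart_c in the frame of tray between -0.105 and 0.105 m and z of cart_c in the frame of tray between 0 and 0.011 m); the robot touches nothing.
It fails at once if a pot or the remote control is moved by over 30 mm or a pot tipped (distance of any of pot_a, pot_b, remote from where it was at the start of the episode above 0.03 m or angle between any of pot_a, pot_b's own z axis and vertical above 0.5 rad).
Of cart_a, cart_b, cart_c only 1 to 3 are there at a start; the rules pass over those that are not, and their reading is None.
At some moment in a run one of cart_a, cart_b, cart_c may be knocked a few centimetres aside while the robot is not near it.
It also fails if it takes over 210 s, if anything falls off the work surface, if the arm or the gripper's body presses on something with over 40 N, if the wrist force passes 120 N, or if a joint passes its speed limit or range.

## Working session

There is one attempt and no reset: what is moved stays moved. The work goes in short steps, Python scripts to look and compute and a shell command to move; the robot and the scene stay as the last step left them, time stands still between calls to the robot, and variables do not carry over. Pictures are saved under pics/ and viewed, at most 14 in all, crops included, and the job is handed in when it is done.

```bash
ls; mkdir -p pics
cat > h.py <<'E'
import numpy as np, cv2
from scipy.spatial.transform import Rotation as R
from plant import r, cams
def Rm(o):
    o=np.array(o,float)
    if o.shape==(3,3): return o
    return (R.from_rotvec(o) if o.size==3 else R.from_quat(o)).as_matrix()
def world(c):
    z=c["range_z"]; v,u=np.mgrid[:z.shape[0],:z.shape[1]]
    p=np.stack([(u-c["cx"])/c["fx"]*z,(v-c["cy"])/c["fy"]*z,z],-1)
    w=p@Rm(c["orientation"]).T+np.array(c["eye"]); w[z==0]=np.nan
    return w
def save(c,n,s=1.5,crop=None):
    im=c["pixels"][...,::-1]
    if crop: a,b,e,f=crop; im=im[b:f,a:e]
    cv2.imwrite("pics/"+n,cv2.resize(im,None,fx=s,fy=s,interpolation=cv2.INTER_CUBIC))
E
python3 - <<'E'
from h import *
for n in("top","scene"):
    c=cams.capture(n); save(c,n+"0.png"); np.savez("pics/"+n+"0.npz",**c); print(n,c["eye"],c["orientation"],c["fx"])
print(r.read_state())
E
```

```text
pics
top [0.42147281 0.00225954 0.98994514] [-2.10680043  2.1468448  -0.18964522] 406.3437322019768
scene [1.19263497 0.15469155 0.73803279] [-1.62370252 -1.97516516  0.81089507] 385.3956787910127
{'clock': 0.1, 'qpos': array([-1.31921198,  0.33382142,  0.03988015,  1.4661568 , -0.0133871 ,
        1.34331654, -0.05848875]), 'dq': array([-2.73516221e-05, -1.47314281e-03, -4.82454100e-04, -2.42472663e-03,
        4.08653025e-04, -8.04834959e-04, -1.17954467e-03]), 'joint_torque': array([ 4.48545761e-03, -6.60015106e+01,  1.37074515e+00, -4.06474936e+01,
        1.72272610e-02,  8.95097590e-03,  4.65709570e-05]), 'tcp_pos': array([0.22323906, 0.60997066, 0.19143526]), 'tool_rot': array([-5.48176884e-01, -3.09325257e+00,  2.24503257e-03]), 'force': array([ 0.07266526,  0.60031697, -0.86469001]), 'wrist_torque': array([ 0.03481703,  0.00878835, -0.03622406]), 'finger_force': 0.0, 'grip_width': 0.08534105134142338}
```

View pics/top0.png

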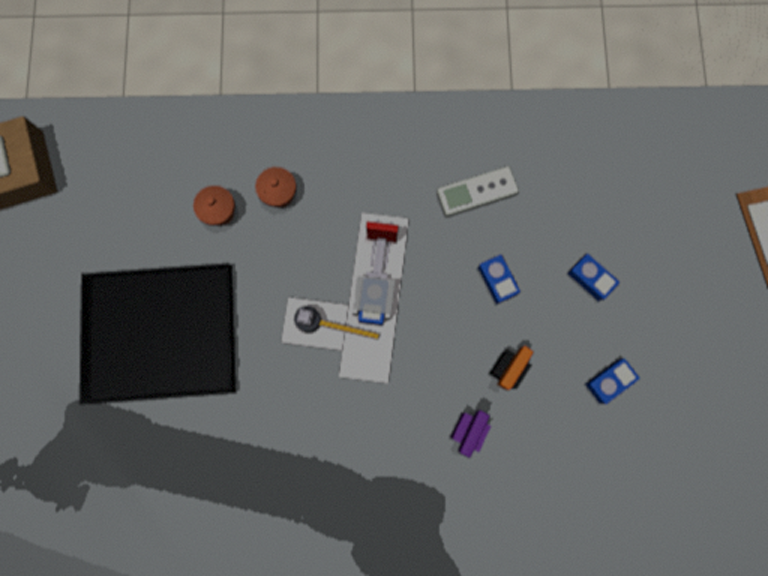

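View pics/scene0.png

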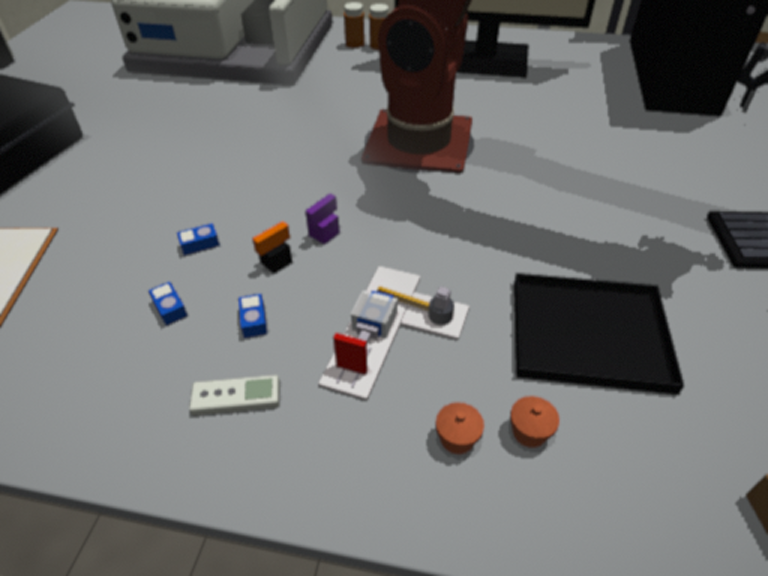

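The top view (768 px scale) shows these look-alikes:
- **Handle:** orange on black at (515,367). The purple one at (470,432) is the decoy.
- **Blue cartridges:** three loose at (499,278), (594,277) and (612,380), and one held at (373,312).
- **Dock:** spindle at (307,318), latch arm tip at (378,336), paddle at (382,232).
- **Tray:** centre at (158,333).

I choose the orange handle, measure everything now, and check it in one crop.

```bash
cat >> h.py <<'E'
def rect(P):
    (c,s,a)=cv2.minAreaRect((P[:,:2]*1000).astype(np.float32)); 
    if s[0]<s[1]: s=s[::-1]; a+=90
    return np.round(np.array(c)/1000,4),np.round(s,1),round((a+90)%180-90,1)
def hsv(c): return cv2.cvtColor(c["pixels"],cv2.COLOR_RGB2HSV).astype(int)
def blobs(c,mask,w,zlo,zhi,minpx=25):
    m=(mask&(w[...,2]>zlo)&(w[...,2]<zhi)).astype(np.uint8)
    n,l,st,ce=cv2.connectedComponentsWithStats(m)
    for i in range(1,n):
        if st[i,4]>=minpx:
            P=w[l==i]; yield np.round(ce[i]).astype(int),P,*rect(P),np.round(np.median(P[:,2]),4),len(P)
def masks(c):
    h=hsv(c);H,S,V=h[...,0],h[...,1],h[...,2]
    return dict(blue=(H>100)&(H<128)&(S>150)&(V>60),orange=(H>7)&(H<18)&(S>180)&(V>120),purple=(H>128)&(H<160)&(S>120),
     yellow=(H>17)&(H<30)&(S>140)&(V>100),red=((H<4)|(H>175))&(S>180),pot=(H<10)&(S>120)&(V>60),dark=(V<45),white=(S<30)&(V>170))
E
python3 - <<'E'
from h import *
for n in("top","scene"):
    c=dict(np.load(f"pics/{n}0.npz")); w=world(c); m=masks(c)
    print(n,"bench z",np.nanmedian(w[150:330,:,2]))
    for k in m:
        for b in blobs(c,m[k],w,.003 if k!="white" else .005,.12,25):
            if k=="dark" and b[-1]<300 : continue
            print(k,b[0],*b[2:])
    # spindle top
    M=(w[...,2]>.058)&(w[...,2]<.085)
    for b in blobs(c,M,w,.058,.085,8): print("high",b[0],*b[2:])
    if n=="top": save(c,"crop.png",8,(285,205,385,280))
E
```

```text
top bench z -0.00012298075470285053
blue [331 184] [ 0.6063 -0.1893] [68.4 39.7] 23.6 0.0294 227
blue [393 183] [ 0.6067 -0.342 ] [68.2 39.7] 46.1 0.0297 225
blue [247 213] [0.5448 0.0188] [39.3 13.2] 80.6 0.0394 42
blue [406 255] [ 0.4403 -0.3583] [69.3 38. ] -55.9 0.0293 248
orange [344 245] [ 0.4614 -0.1974] [66.8 15.6] -33.7 0.0775 207
purple [314 288] [ 0.3675 -0.1307] [66.8 42.7] -27.1 0.0741 489
yellow [232 219] [0.5292 0.0541] [92.8  8.4] 77.6 0.0292 107
red [254 154] [ 0.6784 -0.002 ] [45.1 10.4] 81.9 0.0807 170
pot [183 124] [0.7625 0.1699] [62.5 62. ] -1.9 0.0495 513
pot [142 136] [0.7334 0.2694] [63.2 61.5] 44.4 0.0495 527
pot [254 151] [ 0.6798 -0.0021] [45.3 12. ] 81.0 0.0843 99
dark [ 22 115] [0.8018 0.5743] [148.1  73.2] -21.2 0.0301 694
dark [104 222] [0.5308 0.3617] [241.2 208.5] -86.4 0.005 6514
high [ 10 104] [0.8198 0.5928] [120.5  63.7] 15.9 0.0598 730
high [182 121] [0.7634 0.1702] [11.2 10.9] -27.6 0.062 25
high [140 134] [0.7336 0.2704] [10.6 10.1] 43.9 0.0632 23
high [254 153] [ 0.6799 -0.0017] [49.6 13.1] 81.0 0.0814 128
high [203 211] [0.5452 0.119 ] [20. 
[... 2361 characters left out ...]
22 -0.2005] [40.8 16.4] 82.8 0.0734 52
high [133  30] [-0.2548 -0.6466] [400.3 134.1] -64.4 0.073 599
high [325  22] [-0.4596  0.1198] [58.5 30.1] 89.1 0.0716 96
high [ 1 25] [-0.226  -1.2405] [45.3  8.2] 26.2 0.068 23
high [24 90] [ 0.2277 -0.8185] [228.8  13.1] -11.2 0.071 447
high [280  84] [0.0373 0.0037] [149.6  85.2] -84.4 0.0739 335
high [213 138] [ 0.3695 -0.1323] [69.8 20.4] -30.3 0.0736 199
high [180 157] [ 0.4634 -0.1997] [70.  21.2] -34.7 0.0739 240
high [295 196] [0.5465 0.1184] [21.8 20.1] -12.7 0.0674 76
high [233 230] [ 0.6816 -0.0022] [49.8 14. ] 82.3 0.0777 238
high [358 272] [0.7344 0.2691] [11.3 10. ] -0.3 0.0618 30
high [307 277] [0.7635 0.1691] [13.  10.1] 7.5 0.0621 32
```

View pics/crop.png

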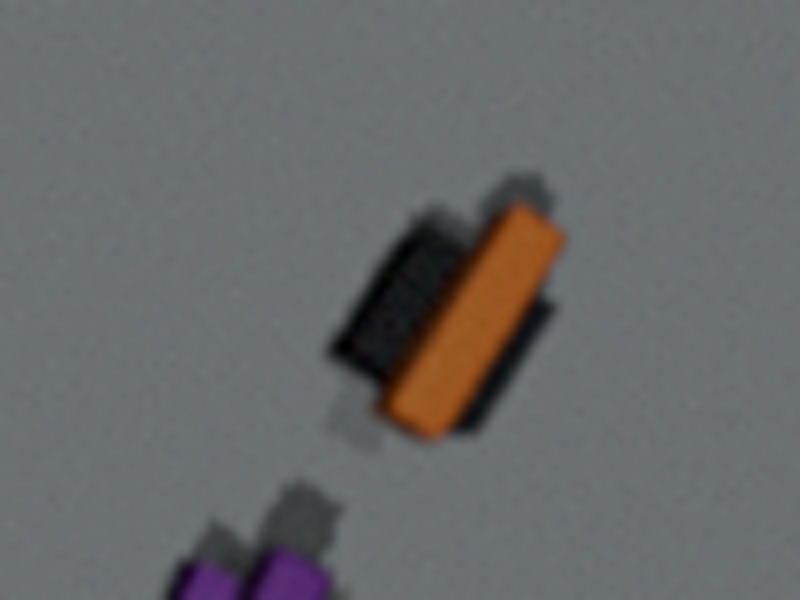

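The crop shows the orange bar centred at about (475,320) on its black hub, standing upright, with the purple decoy separate at lower left. That puts the handle at (0.461,-0.198) with its x axis at -34.6°. The bar top is at 0.077 against 0.078 expected, and its 70x18 size matches. The spindle is at (0.5455,0.1188) with its flats at -14°, and the dock yaw is about -8.4°.

```bash
cat > go.py <<'E'
import sys,json
from h import *
# usage: go.py 'x,y,z,psi' ... ; psi = world angle (deg) of tool y; prints totals in units of rows (spin first, then shift)
s=r.read_state(); p=np.array(s["tcp_pos"]); M=Rm(s["tool_rot"])
psi=np.degrees(np.arctan2(M[1,1],M[0,1])); print("at",p.round(4),"psi",psi.round(2),"tilt",np.degrees(np.arccos(-M[2,2])).round(2),"j7",s["qpos"][6].round(2),"w",round(s["grip_width"]*1e3,1),"t",s["clock"])
for a in sys.argv[1:]:
    t=np.array([float(v) for v in a.split(",")]); d=(psi-t[3]+180)%360-180
    if len(t)<5: d=(d+90)%180-90   # half turn alike; 5th value forces exact
    sp=np.radians(d)/2; psi-=d; q=np.radians(psi)
    y=np.array([np.cos(q),np.sin(q),0]); z=np.array([0,0,-1.]); x=np.cross(y,z)
    dd=t[:3]-p; v=np.array([dd@x,dd@y,dd@z])/.25; p=t[:3]
    print(a,"spin %.4f (%d rows) shift %s (%d rows)"%(sp,np.ceil(abs(sp)/.0624),v.round(4),np.ceil(np.linalg.norm(v)/.166)))
E
python3 go.py 0.48,0.25,0.25,55.4 0.461,-0.198,0.2,55.4 0.461,-0.198,0.1,55.4 0.461,-0.198,0.048,55.4
```

```text
at [0.2232 0.61   0.1914] psi 69.9 tilt 0.08 j7 -0.06 w 85.3 t 0.1
0.48,0.25,0.25,55.4 spin 0.1265 (3 rows) shift [-1.663  -0.602  -0.2343] (11 rows)
0.461,-0.198,0.2,55.4 spin 0.0000 (0 rows) shift [-0.955  -1.5182  0.2   ] (11 rows)
0.461,-0.198,0.1,55.4 spin 0.0000 (0 rows) shift [0.  0.  0.4] (3 rows)
0.461,-0.198,0.048,55.4 spin 0.0000 (0 rows) shift [0.    0.    0.208] (2 rows)
```

```bash
python3 -m creep '[[85,[0,0,0],0.0422],[85,[0,0,0],0.0422],[85,[0,0,0],0.0421],[85,[-0.1386,-0.0502,-0.0195],0],[85,[-0.1386,-0.0502,-0.0195],0],[85,[-0.1386,-0.0502,-0.0195],0],[85,[-0.1386,-0.0502,-0.0195],0],[85,[-0.1386,-0.0502,-0.0195],0]]'
python3 -m creep '[[85,[-0.1386,-0.0502,-0.0195],0],[85,[-0.1386,-0.0502,-0.0195],0],[85,[-0.1386,-0.0502,-0.0195],0],[85,[-0.1386,-0.0502,-0.0195],0],[85,[-0.1386,-0.0502,-0.0195],0],[85,[-0.1386,-0.0502,-0.0195],0],[85,[-0.1386,-0.0502,-0.0195],0],[85,[0,0,0],0]]'
python3 go.py 0.461,-0.198,0.2,55.4
```

```text
clock: 0.77
tcp_pos: [0.331, 0.4586, 0.2164]
tool_rot: [-0.934, -2.999, 0.001]
force: [1.4, -0.4, 1.0]
grip_width: 0.0848
finger_force: 0.0
clock: 1.43
tcp_pos: [0.4848, 0.2426, 0.2518]
tool_rot: [0.949, 2.992, -0.001]
force: [0.4, -1.4, -0.0]
grip_width: 0.085
finger_force: 0.0
at [0.4848 0.2426 0.2518] psi 54.82 tilt 0.18 j7 0.44 w 85.0 t 1.4333
0.461,-0.198,0.2,55.4 spin -0.0051 (1 rows) shift [-0.9225 -1.5047  0.2073] (11 rows)
```

```bash
python3 -m creep '[[85,[-0.0769,-0.1254,0.0173],0],[85,[-0.0769,-0.1254,0.0173],0],[85,[-0.0769,-0.1254,0.0173],0],[85,[-0.0769,-0.1254,0.0173],0],[85,[-0.0769,-0.1254,0.0173],0],[85,[-0.0769,-0.1254,0.0173],0]]'
python3 -m creep '[[85,[-0.0769,-0.1254,0.0173],0],[85,[-0.0769,-0.1254,0.0173],0],[85,[-0.0769,-0.1254,0.0173],0],[85,[-0.0769,-0.1254,0.0173],0],[85,[-0.0769,-0.1254,0.0173],0],[85,[-0.0769,-0.1254,0.0173],0],[85,[0,0,0],0],[85,[0,0,0],0]]'
python3 - <<'E'
from h import *
c=cams.capture("top"); w=world(c)
c=cams.capture("top"); w=world(c); m=masks(c)
for b in blobs(c,m["orange"],w,.06,.085): print(b[0],*b[2:])
E
python3 go.py 0.461,-0.198,0.1,55.4 0.461,-0.198,0.048,55.4
```

```text
clock: 1.93
tcp_pos: [0.4676, 0.0285, 0.2243]
tool_rot: [-0.934, -2.999, -0.0]
force: [0.7, -0.4, 0.1]
grip_width: 0.0847
finger_force: 0.0
clock: 2.6
tcp_pos: [0.4555, -0.1923, 0.1985]
tool_rot: [-0.941, -2.997, 0.001]
force: [0.9, 1.0, 0.7]
grip_width: 0.0849
finger_force: 0.0
[342 248] [ 0.4542 -0.1926] [48.7 15.2] -34.4 0.0771 154
at [ 0.4565 -0.1896  0.1986] psi 55.42 tilt 0.03 j7 1.27 w 84.6 t 2.7
0.461,-0.198,0.1,55.4 spin 0.0002 (1 rows) shift [-0.0342 -0.0175  0.3944] (3 rows)
0.461,-0.198,0.048,55.4 spin 0.0000 (0 rows) shift [0.    0.    0.208] (2 rows)
```

```bash
python3 -m creep '[[85,[-0.0114,-0.0058,0.1315],0],[85,[-0.0114,-0.0058,0.1315],0],[85,[-0.0114,-0.0058,0.1315],0],[85,[0,0,0],0],[85,[0,0,0],0],[85,[0,0,0],0]]'
python3 go.py 0.461,-0.198,0.048,55.4
python3 - <<'E'
from h import *
for i in range(3): print(r.read_state()["tcp_pos"])
c=cams.capture("wrist"); save(c,"wr1.png"); print(c["fx"],c["eye"])
E
```

```text
clock: 3.2
tcp_pos: [0.4619, -0.1983, 0.1017]
tool_rot: [0.932, 2.999, -0.0]
force: [0.7, 0.0, -0.1]
grip_width: 0.0848
finger_force: 0.0
at [ 0.4619 -0.1983  0.1017] psi 55.46 tilt 0.06 j7 1.39 w 84.8 t 3.2
0.461,-0.198,0.048,55.4 spin 0.0006 (1 rows) shift [ 0.0037 -0.0011  0.215 ] (2 rows)
[ 0.46192308 -0.19830483  0.10174239]
[ 0.46192308 -0.19830483  0.10174239]
[ 0.46192308 -0.19830483  0.10174239]
297.3186396354542 [ 0.3915786  -0.15007165  0.28368289]
```

View pics/wr1.png

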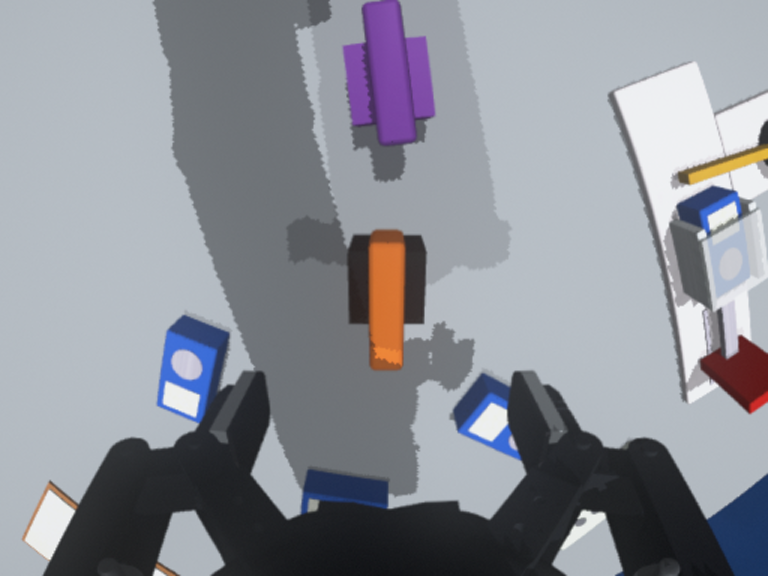

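The wrist view shows the orange bar at (387,300), upright and midway between the fingertips at about (240,395) and (535,395), and parallel to the pads. I descend and grip.

```bash
python3 -m creep '[[85,[0,0,0.105],0],[85,[0.003,0,0.105],0],[85,[0,0,0],0],[85,[0,0,0],0]]'
python3 -m creep '[[10,[0,0,0],0],[10,[0,0,0],0],[10,[0,0,0],0],[10,[0,0,0],0],[10,[0,0,0],0],[10,[0,0,0],0],[10,[0,0,0],0],[10,[0,0,0],0]]' 60
python3 -m creep '[[10,[0,0,0],0],[10,[0,0,0],0],[10,[0,0,-0.15],0],[10,[0,0,-0.15],0],[10,[0,0,-0.15],0],[10,[0,0,-0.15],0],[10,[0,0,0],0],[10,[0,0,0],0]]'
python3 - <<'E'
from h import *
s=r.read_state(); p=s["tcp_pos"]
for n in("top","scene"):
    c=cams.capture(n); w=world(c); m=masks(c)
    for b in blobs(c,m["orange"],w,.1,.4,10): print(n,b[0],*b[2:],"ztop",np.nanpercentile(b[1][:,2],90))
E
python3 go.py 0.5455,0.1188,0.22,76
```

```text
clock: 3.58
tcp_pos: [0.4605, -0.1982, 0.0487]
tool_rot: [-0.934, -2.999, 0.0]
force: [0.2, -0.8, 1.1]
grip_width: 0.0855
finger_force: 0.0
clock: 4.25
tcp_pos: [0.4604, -0.1984, 0.0477]
tool_rot: [-0.934, -2.999, 0.0]
force: [0.1, -0.4, -0.3]
grip_width: 0.0098
finger_force: 0.0
clock: 4.92
tcp_pos: [0.4617, -0.1986, 0.1997]
tool_rot: [0.933, 2.996, 0.003]
force: [-0.7, -0.6, -1.3]
grip_width: 0.0102
finger_force: 0.0
at [ 0.4601 -0.1981  0.1972] psi 55.42 tilt 0.04 j7 1.3 w 9.8 t 5.0167
0.5455,0.1188,0.22,76 spin -0.1796 (3 rows) shift [-0.0248  1.3125 -0.0914] (8 rows)
```

Run:
```python
from h import *
c=cams.capture("wrist"); save(c,"wr2.png")
```

```text
(no output)
```

View pics/wr2.png

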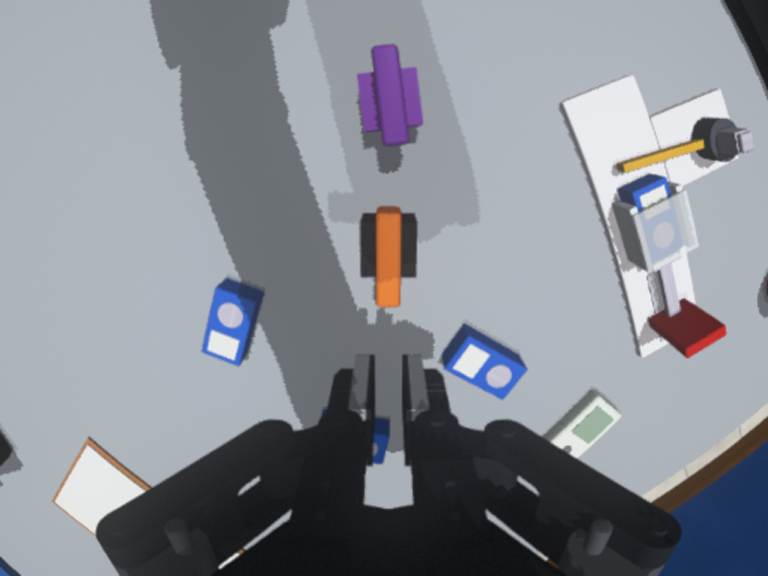

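The wrist view shows the handle still standing at (388,257) and the fingers shut with nothing between them, so the grasp missed. I check the wrist camera geometry against the handle's position.

```bash
cat >> h.py <<'E'
def wworld(c):
    z=c["range_z"]; v,u=np.mgrid[:z.shape[0],:z.shape[1]]
    x=(u-c["cx"]);y=(v-c["cy"]);rr=np.hypot(x,y)+1e-9; th=rr/c["fx"]; t=np.tan(th)*z/rr
    w=np.stack([x*t,y*t,z],-1)@Rm(c["orientation"]).T+np.array(c["eye"]); w[z==0]=np.nan
    return w
def proj(c,P):
    q=(np.array(P)-c["eye"])@Rm(c["orientation"])
    th=np.arctan2(np.hypot(q[0],q[1]),q[2]); f=c["fx"]*th/np.hypot(q[0],q[1]); return c["cx"]+f*q[0],c["cy"]+f*q[1]
E
python3 - <<'E'
from h import *
c=cams.capture("wrist"); w=wworld(c); m=masks(c); s=r.read_state()
print(c["eye"],Rm(c["orientation"]).round(3).tolist(),s["tcp_pos"])
print("proj tcp*1.5",np.array(proj(c,s["tcp_pos"]))*1.5,"handle top",np.array(proj(c,[.461,-.198,.078]))*1.5)
for b in blobs(c,m["orange"],w,.05,.2,10): print(b[0]*1.5,*b[2:])
for b in blobs(c,m["blue"],w,.01,.2,100): print(b[0]*1.5,*b[2:])
# finger points
F=w[235:330,220:300]; F=F[(F[...,2]>.12)]; print("finger min z",np.nanpercentile(F[:,2],[0,1,5]),F[F[:,2]<np.nanpercentile(F[:,2],3)].mean(0))
for n in("top","scene"):
    c=cams.capture(n); w=world(c)
    for b in blobs(c,masks(c)["orange"],w,.05,.4,10): print(n,b[0],*b[2:])
    near=w[(np.hypot(w[...,0]-s["tcp_pos"][0],w[...,1]-s["tcp_pos"][1])<.08)&(w[...,2]>.13)&(w[...,2]<.3)]
    print(n,len(near),near.min(0) if len(near) else "")
    low=near[near[:,2]<near[:,2].min()+.02] if len(near) else near
    print(low.mean(0) if len(low) else "")
E
```

```text
[ 0.38988843 -0.14987103  0.37879745] [[0.568, 0.778, 0.267], [0.823, -0.537, -0.186], [-0.001, 0.325, -0.946]] [ 0.45958129 -0.19811117  0.19649881]
proj tcp*1.5 [387.99523247 332.51390499] handle top [389.3754317 262.4259086]
[388.5 261. ] [ 0.4598 -0.1979] [66.2 14.8] -35.0 0.0782 826
[648.  190.5] [0.5442 0.018 ] [38.8 16.5] 83.1 0.0402 127
[231. 321.] [ 0.4391 -0.3589] [69.4 38.4] -55.5 0.0302 620
[487.5 367.5] [ 0.6048 -0.1898] [68.6 38.7] 24.0 0.0302 601
[381.  439.5] [ 0.6251 -0.322 ] [40.3 13.3] -35.6 0.0298 199
finger min z [0.23807845 0.24099224 0.24560937] [ 0.45269095 -0.19347556  0.24174733]
top [343 246] [ 0.4581 -0.193 ] [55.2 44.4] -72.3 0.0772 184
top 102 [ 0.4460383  -0.19748351  0.2357813 ]
[ 0.45748576 -0.18455078  0.24555349]
scene [179 155] [ 0.4638 -0.1986] [66.9 18.2] -35.1 0.0765 107
scene 370 [ 0.44519991 -0.24087189  0.23419051]
[ 0.4691472  -0.19493895  0.24545354]
```

The handle is where I measured it. All the cameras put the fingertips about 39 mm above the reported TCP, at z 0.235-0.238 against 0.1965, so the first grasp closed above the bar. I'll count the true tip as TCP + 39 mm in height and check that on the next grasp.

```bash
python3 -m creep '[[85,[0,0,0],0],[85,[0,0,0],0],[85,[0,0,0],0],[85,[0,0,0],0],[85,[0,0,0],0],[85,[0,0,0],0],[85,[0,0,0.15],0],[85,[0,0,0.15],0]]'
python3 -m creep '[[85,[0,0,0.15],0],[85,[0,0,0.14],0],[85,[0,0,0.08],0],[85,[0,0,0.07],0],[85,[0,0,0],0],[85,[0,0,0],0]]'
python3 -m creep '[[10,[0,0,0],0],[10,[0,0,0],0],[10,[0,0,0],0],[10,[0,0,0],0],[10,[0,0,0],0],[10,[0,0,0],0],[10,[0,0,0],0],[10,[0,0,0],0]]' 60
python3 go.py
```

```text
clock: 5.88
tcp_pos: [0.4623, -0.1987, 0.1234]
tool_rot: [0.932, 2.995, 0.002]
force: [0.7, 0.3, -1.0]
grip_width: 0.0851
finger_force: 0.0
clock: 6.38
tcp_pos: [0.4598, -0.1986, 0.0125]
tool_rot: [-0.934, -2.998, 0.002]
force: [0.9, 0.1, 0.1]
grip_width: 0.0849
finger_force: 0.0
clock: 7.05
tcp_pos: [0.4608, -0.1984, 0.0133]
tool_rot: [0.934, 2.999, 0.001]
force: [-2.0, 0.8, 6.0]
grip_width: 0.0169
finger_force: 59.4
at [ 0.4608 -0.1984  0.0133] psi 55.41 tilt 0.05 j7 1.53 w 16.9 t 7.05
```

```bash
python3 -m creep '[[10,[0,0,-0.1],0],[10,[0,0,-0.15],0],[10,[0,0,-0.15],0],[10,[0,0,-0.15],0],[10,[0,0,-0.15],0],[10,[0,0,0],-0.06],[10,[0,0,0],-0.06],[10,[0,0,0],-0.06]]'
python3 go.py 0.5455,0.1188,0.185,76
```

```text
clock: 7.72
tcp_pos: [0.4605, -0.1982, 0.1882]
tool_rot: [0.373, 3.118, 0.001]
force: [-0.9, 0.2, -2.3]
grip_width: 0.0169
finger_force: 59.4
at [ 0.4605 -0.1982  0.1882] psi 76.38 tilt 0.08 j7 1.67 w 16.9 t 7.7167
0.5455,0.1188,0.185,76 spin 0.0033 (1 rows) shift [-0.0231  1.3126  0.0128] (8 rows)
```

```bash
python3 -m creep '[[10,[-0.0026,0.1458,0.0014],0],[10,[-0.0026,0.1458,0.0014],0],[10,[-0.0026,0.1458,0.0014],0],[10,[-0.0026,0.1458,0.0014],0],[10,[-0.0026,0.1458,0.0014],0],[10,[-0.0026,0.1458,0.0014],0],[10,[-0.0026,0.1458,0.0014],0],[10,[-0.0026,0.1458,0.0014],0]]'
python3 -m creep '[[10,[-0.0026,0.1458,0.0014],0.003],[10,[0,0,0],0],[10,[0,0,0],0],[10,[0,0,0],0]]'
cat > hs.py <<'E'
from h import *
for n in("top","scene","wrist"):
    c=cams.capture(n); w=wworld(c) if n=="wrist" else world(c); m=masks(c)
    for b in blobs(c,m["orange"],w,.05,.3,10):
        P=b[1]; zt=np.nanpercentile(P[:,2],95); print(n,"bar",b[0],"top-only",*rect(P[P[:,2]>zt-.008]),zt.round(4))
    M=(np.hypot(w[...,0]-.5455,w[...,1]-.1188)<.025)&(w[...,2]>.065)&(w[...,2]<.076)
    P=w[M]; print(n,"shaft",len(P),*(rect(P) if len(P)>8 else ()))
    for b in blobs(c,m["yellow"],w,.01,.04,20): print(n,"latch",*b[2:])
    if n=="scene": save(c,"fit.png",5,(220,110,360,225))
E
python3 hs.py; python3 go.py 0.5455,0.1188,0.12,76
```

```text
clock: 8.38
tcp_pos: [0.5357, 0.0851, 0.1846]
tool_rot: [-0.382, -3.118, -0.0]
force: [0.9, -0.3, -1.4]
grip_width: 0.0171
finger_force: 59.5
clock: 8.72
tcp_pos: [0.545, 0.1179, 0.1841]
tool_rot: [-0.391, -3.116, 0.002]
force: [-0.5, -0.4, -1.9]
grip_width: 0.0168
finger_force: 59.5
top shaft 3
top latch [0.5293 0.0544] [93.3  6.5] 75.8 0.0293 103
scene bar [301 130] top-only [0.5302 0.119 ] [24.2  9.9] -20.8 0.2487
scene shaft 45 [0.5475 0.1185] [20.1 16.5] -16.2
scene latch [0.5296 0.0526] [89.2  8.8] 74.5 0.0283 80
wrist bar [259 266] top-only [0.544  0.1174] [67.3 16.8] -15.5 0.2503
wrist shaft 353 [0.5437 0.1194] [19.8 19.7] 75.1
wrist latch [0.5265 0.0537] [91.1  6.6] 75.8 0.0303 388
at [0.5452 0.1171 0.1846] psi 75.56 tilt 0.0 j7 1.12 w 17.3 t 8.8667
0.5455,0.1188,0.12,76 spin -0.0038 (1 rows) shift [0.0004 0.007  0.2586] (2 rows)
```

```bash
python3 -m creep '[[10,[0,0.007,0.12],-0.003],[10,[0,0,0.12],0],[10,[0,0,0.1],0],[10,[0,0,0],0],[10,[0,0,0],0]]'
python3 - <<'E'
from h import *
for n in("scene","wrist"):
    c=cams.capture(n); w=wworld(c) if n=="wrist" else world(c); m=masks(c)
    for b in blobs(c,m["orange"],w,.05,.3,10):
        P=b[1]; zt=np.nanpercentile(P[:,2],95); print(n,"bar",b[0],"top-only",*rect(P[P[:,2]>zt-.008]),zt.round(4))
    if n=="scene": save(c,"fit1.png",5,(230,110,370,225))
E
python3 go.py 0.545,0.119,0.0525,76
```

```text
clock: 9.28
tcp_pos: [0.5449, 0.1192, 0.0993]
tool_rot: [-0.384, -3.116, 0.002]
force: [0.7, 0.1, -1.9]
grip_width: 0.0169
finger_force: 59.3
scene bar [299 161] top-only [0.5588 0.1258] [1.7 0.4] -19.9 0.1888
wrist bar [259 265] top-only [0.5452 0.1198] [67.8 16.7] -15.6 0.1665
at [0.5468 0.12   0.1014] psi 75.97 tilt 0.13 j7 1.17 w 17.0 t 9.3833
0.545,0.119,0.0525,76 spin -0.0002 (1 rows) shift [ 0.006  -0.0055  0.1956] (2 rows)
```

View pics/fit1.png

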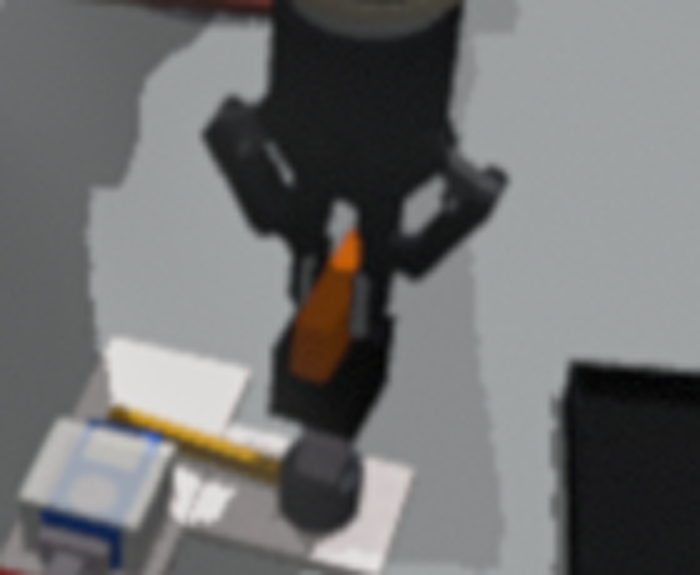

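The hub's underside, at about (325,430) in the crop, hangs just above the shaft at (320,465) and lines up with it. I descend in small rows and watch the force.

```bash
python3 -m creep '[[10,[0,0,0.03],0],[10,[0,0,0.03],0],[10,[0,0,0.02],0],[10,[0,0,0.02],0],[10,[0,0,0],0],[10,[0,0,0],0]]'
python3 go.py 0.545,0.119,0.0525,76
```

```text
clock: 9.88
tcp_pos: [0.5454, 0.1202, 0.0742]
tool_rot: [-0.382, -3.118, 0.001]
force: [0.2, -1.0, -2.3]
grip_width: 0.0171
finger_force: 59.6
at [0.5454 0.1202 0.0742] psi 76.03 tilt 0.05 j7 1.19 w 17.1 t 9.8833
0.545,0.119,0.0525,76 spin 0.0003 (1 rows) shift [ 0.0004 -0.005   0.0867] (1 rows)
```

```bash
python3 -m creep '[[10,[0,0,0.025],0],[10,[0,0,0.025],0],[10,[0,0,0.02],0],[10,[0,0,0.012],0],[10,[0,0,0],0],[10,[0,0,0],0],[10,[0,0,0],0]]'
python3 go.py 0.545,0.119,0.0525,76
```

```text
clock: 10.47
tcp_pos: [0.5457, 0.1201, 0.0538]
tool_rot: [-0.382, -3.118, 0.001]
force: [0.2, -1.6, -3.0]
grip_width: 0.0172
finger_force: 59.5
at [0.5457 0.1201 0.0538] psi 76.02 tilt 0.02 j7 1.2 w 17.2 t 10.4667
0.545,0.119,0.0525,76 spin 0.0002 (1 rows) shift [ 0.0015 -0.0048  0.0052] (1 rows)
```

```bash
python3 -m creep '[[10,[0,0,0.005],0],[10,[0,0,0.004],0],[10,[0,0,0],0],[10,[0,0,0],0],[10,[0,0,0],0]]'
python3 -m creep '[[10,[0,0,0.005],0],[10,[0,0,0],0],[10,[0,0,0],0]]'; python3 go.py
```

```text
clock: 10.88
tcp_pos: [0.5459, 0.1201, 0.0532]
tool_rot: [-0.383, -3.118, -0.001]
force: [-7.1, -4.0, 14.6]
grip_width: 0.017
finger_force: 62.1
clock: 11.13
tcp_pos: [0.546, 0.1201, 0.0532]
tool_rot: [-0.383, -3.118, -0.002]
force: [-12.8, -5.0, 27.9]
grip_width: 0.0169
finger_force: 63.9
at [0.546  0.1201 0.0532] psi 76.0 tilt 0.09 j7 1.2 w 16.9 t 11.1333
```

Seated: the height stopped changing while the push rose to 28 N. I relax the push and turn clockwise.

```bash
python3 -m creep '[[10,[0,0,-0.007],0],[10,[0,0,0],0.04],[10,[0,0,0],0.05],[10,[0,0,0],0.05],[10,[0,0,0],0.05],[10,[0,0,0],0.05],[10,[0,0,0],0.05],[10,[0,0,0],0.05]]' 80
python3 -m creep '[[10,[0,0,0],0.05],[10,[0,0,0],0.05],[10,[0,0,0],0.05],[10,[0,0,0],0.05],[10,[0,0,0],0.05],[10,[0,0,0],0.05],[10,[0,0,0],0.05],[10,[0,0,0],0]]'
cat > lt.py <<'E'
from h import *
for n in("top","scene","wrist"):
    c=cams.capture(n); w=wworld(c) if n=="wrist" else world(c); m=masks(c)
    for b in blobs(c,m["yellow"],w,.01,.04,20): print(n,"latch",*b[2:])
    for b in blobs(c,m["orange"],w,.06,.2,20): print(n,"bar",*b[2:])
s=r.read_state(); print(s["force"].round(1),s["wrist_torque"].round(2))
E
python3 lt.py; python3 go.py
```

```text
clock: 11.8
tcp_pos: [0.5461, 0.1198, 0.0533]
tool_rot: [1.407, 2.808, 0.001]
force: [-4.8, -4.6, 10.6]
grip_width: 0.0166
finger_force: 79.7
clock: 12.47
tcp_pos: [0.5458, 0.1199, 0.0533]
tool_rot: [-2.286, -2.154, -0.0]
force: [-6.6, -3.5, 12.8]
grip_width: 0.0166
finger_force: 80.3
top latch [0.4777 0.1162] [91.3  6.7] 1.8 0.0288 107
scene bar [0.5498 0.1411] [21.6 13.3] 81.9 0.1163 45
wrist latch [0.4723 0.1168] [85.   7.9] 2.3 0.0302 877
wrist bar [0.5462 0.14  ] [29.5 16.9] 85.8 0.1181 1972
wrist bar [0.5435 0.0897] [15.5  6.6] -5.3 0.1183 123
[-6.3 -3.5 11.6] [-0.86  1.43 -0.1 ]
at [0.5458 0.12   0.0533] psi -3.06 tilt 0.02 j7 -0.07 w 16.7 t 12.6167
```

```bash
python3 -m creep '[[10,[0,0,0],0.04],[10,[0,0,0],0.04],[10,[0,0,0],0.02],[10,[0,0,0],0],[10,[0,0,0],0]]'
python3 lt.py; python3 go.py
```

```text
clock: 13.03
tcp_pos: [0.546, 0.1199, 0.0533]
tool_rot: [-2.484, -1.923, -0.0]
force: [-5.9, -4.0, 11.7]
grip_width: 0.0163
finger_force: 80.2
top latch [0.4792 0.129 ] [90.   7.3] -8.2 0.0293 116
scene bar [0.5511 0.1378] [28.7 17.8] 46.9 0.1161 54
wrist latch [0.4727 0.1303] [85.5  8.1] -8.3 0.0303 885
wrist bar [0.5492 0.1361] [34.9 17.2] 76.5 0.1181 2192
wrist bar [0.5362 0.0895] [16.5  8. ] -26.9 0.1181 130
[-5.8 -3.  12.5] [-0.85  1.35 -0.01]
at [0.546  0.1199 0.0533] psi -14.52 tilt 0.02 j7 -0.25 w 16.4 t 13.1833
```

The latch arm now lies at -8.2° against the dock's -8.4°, so it is fully open. I release, rise and go behind the paddle.

```bash
python3 -m creep '[[10,[0,0,-0.006],-0.02],[85,[0,0,0],0],[85,[0,0,0],0],[85,[0,0,0],0],[85,[0,0,0],0],[85,[0,0,0],0],[85,[0,0,0],0],[85,[0,0,0],0]]'
python3 -m creep '[[85,[0,0,-0.08],0],[85,[0,0,-0.15],0],[85,[0,0,-0.15],0],[85,[0,0,-0.15],0],[0,[0,0,0],0],[0,[0,0,0],0]]'
python3 lt.py; python3 go.py 0.7219,-0.0083,0.17,81.6,1 0.7219,-0.0083,0.003,81.6,1
```

```text
clock: 13.85
tcp_pos: [0.5457, 0.1203, 0.0538]
tool_rot: [2.445, 1.973, -0.0]
force: [-0.8, 0.3, 0.6]
grip_width: 0.0849
finger_force: 0.0
clock: 14.35
tcp_pos: [0.547, 0.1207, 0.1884]
tool_rot: [2.445, 1.973, 0.007]
force: [0.2, 0.1, -0.1]
grip_width: 0.0636
finger_force: 0.0
top latch [0.4791 0.129 ] [89.8  7. ] -8.5 0.0292 110
top bar [0.5462 0.1211] [25.2 16.9] 78.9 0.1169 83
scene bar [0.5494 0.1301] [45.  16.3] 80.9 0.1163 95
wrist latch [0.4747 0.13  ] [88.   7.6] -7.5 0.0303 419
wrist bar [0.5488 0.1305] [18.2  8. ] 81.6 0.1181 86
[ 0.4 -0.4 -0.8] [-0.    0.01  0.01]
at [0.545  0.1203 0.1852] psi -12.2 tilt 0.09 j7 -0.33 w 41.1 t 14.5
0.7219,-0.0083,0.17,81.6,1 spin -0.8185 (14 rows) shift [-0.7753 -0.4055  0.0609] (6 rows)
0.7219,-0.0083,0.003,81.6,1 spin 0.0000 (0 rows) shift [0.    0.    0.668] (5 rows)
```

```bash
python3 -m creep '[[0,[0,0,0],-0.0585],[0,[0,0,0],-0.0585],[0,[0,0,0],-0.0585],[0,[0,0,0],-0.0585],[0,[0,0,0],-0.0585],[0,[0,0,0],-0.0585],[0,[0,0,0],-0.0585]]'
python3 -m creep '[[0,[0,0,0],-0.0585],[0,[0,0,0],-0.0585],[0,[0,0,0],-0.0585],[0,[0,0,0],-0.0585],[0,[0,0,0],-0.0585],[0,[0,0,0],-0.0585],[0,[0,0,0],-0.0585],[0,[0,0,0],0]]'
python3 -m creep '[[0,[-0.13,-0.0676,0.01],0],[0,[-0.13,-0.0676,0.01],0],[0,[-0.13,-0.0676,0.01],0],[0,[-0.13,-0.0676,0.01],0],[0,[-0.13,-0.0676,0.01],0],[0,[-0.125,-0.0676,0.01],0],[0,[0,0,0],0],[0,[0,0,0],0]]'
cat > fw.py <<'E'
from h import *
s=r.read_state();t=s["tcp_pos"]
c=cams.capture("wrist"); w=wworld(c);m=masks(c)
near=(np.hypot(w[...,0]-t[0],w[...,1]-t[1])<.03)&(abs(w[...,2]-t[2]-.04)<.03)&~m["red"]
P=w[near]; print("finger",len(P),P.min(0).round(4) if len(P) else "",P.max(0).round(4) if len(P) else "")
for n in("wrist","top","scene"):
    if n!="wrist": c=cams.capture(n); w=world(c);m=masks(c)
    for b in blobs(c,m["red"],w,.01,.09,20): P=b[1];print(n,"paddle top",*rect(P[P[:,2]>.078]) if (P[:,2]>.078).sum()>5 else "")
    for b in blobs(c,m["blue"],w,.03,.06,20): print(n,"held",*b[2:])
E
python3 fw.py; python3 go.py 0.7219,-0.0083,0.003,81.6,1
```

```text
clock: 15.08
tcp_pos: [0.5448, 0.12, 0.1848]
tool_rot: [-1.449, -2.786, 0.004]
force: [-0.2, -0.6, 0.1]
grip_width: -0.0002
finger_force: 0.0
clock: 15.75
tcp_pos: [0.5449, 0.12, 0.1849]
tool_rot: [-0.22, -3.132, 0.002]
force: [-0.2, -0.2, 1.3]
grip_width: 0.0001
finger_force: 0.0
clock: 16.42
tcp_pos: [0.7225, -0.0112, 0.1685]
tool_rot: [-0.24, -3.129, 0.004]
force: [-0.1, -0.2, 0.8]
grip_width: 0.0001
finger_force: 0.0
finger 1434 [ 0.7095 -0.023   0.2114] [0.718  0.004  0.2385]
wrist held [0.5441 0.0183] [36.   8.9] 81.3 0.0402 83
wrist held [ 0.4342 -0.33  ] [28.4 17.3] -4.7 0.0308 63
wrist held [ 0.5731 -0.1915] [22.3 10.1] 86.9 0.0308 39
wrist held [ 0.5855 -0.18  ] [13.7  4. ] 26.0 0.0307 23
wrist held [ 0.5853 -0.2158] [11.1  7.1] -19.0 0.0305 20
wrist held [ 0.6157 -0.1845] [47.6 38.5] 23.1 0.0306 401
wrist held [ 0.6065 -0.3415] [68.1 37.7] 46.1 0.0306 223
scene paddle top [ 0.6828 -0.0017] [46.1 10.4] 81.6
scene held [0.6049 0.0108] [34.4  6.7] 82.2 0.0387 22
at [ 0.7221 -0.0071  0.1708] psi 81.6 tilt 0.06 j7 1.63 w -0.1 t 16.5667
0.7219,-0.0083,0.003,81.6,1 spin -0.0000 (1 rows) shift [-1.000e-04 -5.000e-03  6.713e-01] (5 rows)
```

```bash
python3 -m creep '[[0,[0,-0.005,0.13],0],[0,[0,0,0.13],0],[0,[0,0,0.13],0],[0,[0,0,0.13],0],[0,[0,0,0.13],0],[0,[0,0,0],0],[0,[0,0,0],0],[0,[0,0,0],0]]'
python3 -m creep '[[0,[0.04,0,0],0],[0,[0.04,0,0],0],[0,[0.03,0,0],0],[0,[0.03,0,0],0],[0,[0.03,0,0],0],[0,[0.03,0,0],0],[0,[0.03,0,0],0],[0,[0.03,0,0],0]]'
python3 go.py
```

```text
clock: 17.23
tcp_pos: [0.7235, -0.0087, 0.0114]
tool_rot: [0.228, 3.131, 0.001]
force: [1.0, -1.6, 0.8]
grip_width: 0.0
finger_force: 0.0
clock: 17.9
tcp_pos: [0.6584, 0.0001, 0.0096]
tool_rot: [0.229, 3.131, 0.0]
force: [5.6, -0.5, 3.3]
grip_width: -0.0002
finger_force: 2.6
at [6.584e-01 1.000e-04 9.600e-03] psi 81.65 tilt 0.11 j7 1.68 w -0.2 t 17.9
```

```bash
python3 -m creep '[[0,[0.02,0,0],0],[0,[0.02,0,0],0],[0,[0.01,0,0],0],[0,[0.005,0,0],0],[0,[0,0,0],0]]'
python3 -m creep '[[0,[0.01,0,0],0],[0,[0.005,0,0],0],[0,[0.005,0,0],0],[0,[0,0,0],0],[0,[0,0,0],0]]'
python3 fw.py;python3 go.py
```

```text
clock: 18.32
tcp_pos: [0.6446, 0.002, 0.009]
tool_rot: [0.229, 3.133, 0.0]
force: [5.0, -0.6, 4.0]
grip_width: 0.0002
finger_force: 2.5
clock: 18.73
tcp_pos: [0.6425, 0.0023, 0.0092]
tool_rot: [0.228, 3.128, -0.002]
force: [16.1, -2.5, -4.9]
grip_width: 0.0006
finger_force: 8.5
finger 3481 [ 0.6126 -0.0127  0.0192] [0.6369 0.024  0.0792]
wrist paddle top [0.6265 0.0075] [44.  16.4] 82.7
wrist held [0.5306 0.0203] [41.1 38.2] -8.2 0.0403 3823
wrist held [ 0.6066 -0.188 ] [65.  38.6] 23.5 0.0305 695
top held [ 0.6258 -0.3229] [37.4 15.2] -39.9 0.0308 39
scene paddle top
scene held [0.5185 0.0339] [49.6 15.9] -6.0 0.0382 49
at [0.6426 0.0023 0.0092] psi 81.65 tilt 0.33 j7 1.67 w 0.0 t 18.8833
```

The force rose to 16 N, so the slide is at its stop and the cartridge is out. I back off so the paddle returns, rise, and measure.

```bash
python3 -m creep '[[0,[-0.05,0,0],0],[0,[-0.06,0,0],0],[0,[-0.06,0,0],0],[0,[-0.06,0,0],0],[0,[-0.06,0,0],0],[0,[-0.06,0,0],0],[0,[0,0,0],0]]'
python3 -m creep '[[0,[0,0,-0.15],0],[0,[0,0,-0.15],0],[0,[0,0,-0.15],0],[0,[0,0,-0.15],0],[0,[0,0,-0.08],0],[85,[0,0,0],0],[85,[0,0,0],0],[85,[0,0,0],0]]'
cat > carts.py <<'E'
from h import *
for n in("top","scene","wrist"):
    c=cams.capture(n); w=wworld(c) if n=="wrist" else world(c); h=hsv(c); m=masks(c)
    k=m["blue"]|((h[...,1]<70)&(h[...,2]>110)&((abs(w[...,2]-.03)<.006)|((abs(w[...,2]-.04)<.004))))
    for b in blobs(c,m["blue"],w,.004,.06,40):
        P=b[1]; zt=np.nanpercentile(P[:,2],90); print(n,"cart",b[0],*rect(P[P[:,2]>zt-.006]),zt.round(4))
    if n!="wrist":
        for b in blobs(c,m["red"],w,.01,.09,20): P=b[1];print(n,"paddle",*b[2:])
        for b in blobs(c,m["pot"],w,.03,.07,300): print(n,"pot",*b[2:])
        for b in blobs(c,m["orange"],w,.05,.14,20): print(n,"bar",*b[2:])
E
python3 carts.py; python3 go.py
```

```text
clock: 19.47
tcp_pos: [0.7263, -0.0104, 0.0072]
tool_rot: [-0.229, -3.131, 0.001]
force: [-0.4, 0.7, 0.8]
grip_width: 0.0001
finger_force: 0.0
clock: 20.13
tcp_pos: [0.7247, -0.0096, 0.1769]
tool_rot: [-0.229, -3.13, -0.0]
force: [-0.8, 1.0, -0.5]
grip_width: 0.0357
finger_force: 0.0
top cart [331 185] [ 0.6061 -0.1891] [68.1 39.7] 23.5 0.0315
top cart [392 185] [ 0.6064 -0.3419] [67.8 40.2] 45.1 0.0315
top cart [405 255] [ 0.44   -0.3582] [69.3 37.9] -55.5 0.0316
top pot [0.7325 0.2699] [63.7 61.8] 69.4 0.0495 541
scene cart [133 161] [ 0.4419 -0.3587] [65.3 40.8] -58.7 0.0291
scene cart [263 192] [0.5164 0.0346] [50.1 14.9] -9.7 0.0397
scene cart [113 205] [ 0.6107 -0.3419] [64.9 38.6] 44.8 0.0303
scene cart [168 214] [ 0.6119 -0.1883] [63.7 39. ] 24.3 0.0303
scene paddle [ 0.6835 -0.0013] [47.2 11.2] 81.7 0.0591 395
scene pot [0.7353 0.2696] [63.5 62.3] -22.7 0.0477 729
scene pot [0.7652 0.1697] [63.8 61.2] 4.7 0.0479 734
scene bar [0.5462 0.1204] [66.7 20.8] 76.9 0.1161 148
wrist cart [ 6 17] [ 0.4318 -0.3467] [40.6 39.9] -54.8 0.031
wrist cart [259   4] [0.5434 0.0182] [36.9  9.2] 81.4 0.0413
wrist cart [101 100] [ 0.6063 -0.1888] [68.4 39.7] 24.2 0.0313
wrist cart [ 19 125] [ 0.6056 -0.3421] [69.1 39.4] 44.0 0.0311
at [ 0.725  -0.0097  0.1768] psi 81.64 tilt 0.19 j7 1.64 w 58.3 t 20.2833
```

The paddle is back at its start position, 0.6835, and nothing else has moved. Next I go above the ejected cartridge.

```bash
python3 -m creep '[[60,[0.14,0,0],0],[60,[0.14,0,0],0],[60,[0.14,0,0],0],[60,[0.14,0,0],0],[60,[0.14,0,0],0],[60,[0.14,0,0],0],[60,[0,0,0.1],0],[60,[0,0,0],0]]'
python3 - <<'E'
from h import *
c=cams.capture("wrist"); w=wworld(c); m=masks(c)
M=((abs(w[...,2]-.04)<.004)&(np.hypot(w[...,0]-.518,w[...,1]-.022)<.06)); save(c,"held.png",1)
k=(m["blue"]|(hsv(c)[...,1]<60))&M
for b in blobs(c,k,w,.035,.045,100): print(b[0],*b[2:])
for b in blobs(c,m["blue"],w,.01,.06,60): print("blue",b[0],*b[2:])
E
python3 go.py 0.5131,0.0226,0.06,81.6,1 0.5131,0.0226,-0.03,81.6,1
```

```text
clock: 20.95
tcp_pos: [0.5151, 0.0219, 0.1516]
tool_rot: [-0.225, -3.131, -0.005]
force: [-0.4, 0.3, -0.3]
grip_width: 0.0601
finger_force: 0.0
[258 184] [0.5185 0.0218] [67.8 37.5] -8.2 0.0403 1417
[259 162] [0.5011 0.0243] [27.7 22.6] 81.9 0.0406 611
blue [  4 152] [ 0.4287 -0.3307] [44.7 22.8] -2.2 0.0228 219
blue [258 181] [0.5185 0.0218] [67.8 37.5] -8.2 0.0402 1046
blue [114 262] [ 0.6048 -0.1888] [68.5 39.7] 26.0 0.0302 572
blue [ 38 266] [ 0.6053 -0.3415] [68.3 38.4] 46.6 0.0302 294
at [0.5165 0.0212 0.1526] psi 81.72 tilt 0.17 j7 1.38 w 60.1 t 21.0
0.5131,0.0226,0.06,81.6,1 spin 0.0011 (1 rows) shift [0.0143 0.0034 0.3704] (3 rows)
0.5131,0.0226,-0.03,81.6,1 spin 0.0000 (0 rows) shift [0.   0.   0.36] (3 rows)
```

View pics/held.png

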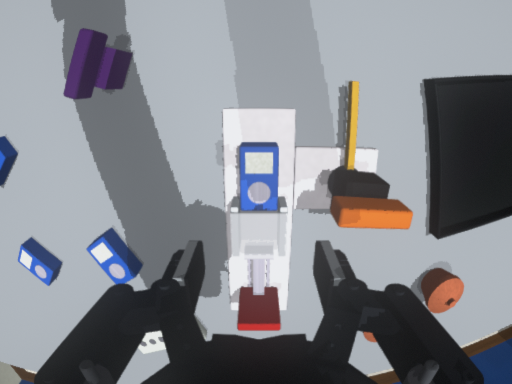

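The picture shows the ejected cartridge at (258,178), label up on the apron, the latch arm open at (352,125) and the handle home at (370,200). Its measured pose (0.5185,0.0218) is exactly the predicted one. I descend and grip.

```bash
python3 -m creep '[[60,[0.0143,0.0034,0.12],0],[60,[0,0,0.15],0],[60,[0,0,0.15],0],[60,[0,0,0.15],0],[60,[0,0,0.1],0],[60,[0,0,0.06],0],[60,[0,0,0],0],[60,[0,0,0],0]]'
python3 -m creep '[[30,[0,0,0],0],[30,[0,0,0],0],[30,[0,0,0],0],[30,[0,0,0],0],[30,[0,0,0],0],[30,[0,0,0],0]]' 50
python3 go.py
```

```text
clock: 21.67
tcp_pos: [0.5149, 0.0203, -0.0295]
tool_rot: [-0.23, -3.13, 0.005]
force: [-0.4, -2.4, 1.0]
grip_width: 0.0601
finger_force: 0.0
clock: 22.17
tcp_pos: [0.5161, 0.0221, -0.0276]
tool_rot: [0.228, 3.131, 0.001]
force: [-0.7, -2.5, 5.9]
grip_width: 0.0391
finger_force: 51.5
at [ 0.5161  0.0221 -0.0276] psi 81.66 tilt 0.12 j7 1.6 w 39.1 t 22.1667
```

```bash
python3 -m creep '[[30,[0.02,0,-0.004],0],[30,[0.04,0,0],0],[30,[0.04,0,-0.02],0],[30,[0,0,-0.15],0],[30,[0,0,-0.15],0],[30,[0,0,-0.15],0],[30,[0,0,-0.15],0],[30,[0,0,-0.15],0]]'
python3 go.py 0.5776,0.4189,0.16,93.4,1 0.5776,0.4189,-0.032,93.4,1
```

```text
clock: 22.83
tcp_pos: [0.4887, 0.0256, 0.1661]
tool_rot: [-0.229, -3.132, -0.001]
force: [0.9, 1.7, -1.7]
grip_width: 0.0393
finger_force: 50.9
at [0.4887 0.0256 0.1661] psi 81.65 tilt 0.07 j7 1.29 w 39.3 t 22.8333
0.5776,0.4189,0.16,93.4,1 spin -0.1025 (2 rows) shift [-0.4483  1.5495  0.0243] (10 rows)
0.5776,0.4189,-0.032,93.4,1 spin 0.0000 (0 rows) shift [0.    0.    0.768] (5 rows)
```

```bash
python3 -m creep '[[30,[0,0,0],-0.0513],[30,[0,0,0],-0.0513],[30,[-0.0407,0.1409,0.002],0],[30,[-0.0407,0.1409,0.002],0],[30,[-0.0407,0.1409,0.002],0],[30,[-0.0407,0.1409,0.002],0],[30,[-0.0407,0.1409,0.002],0],[30,[-0.0407,0.1409,0.002],0]]'
python3 -m creep '[[30,[-0.0407,0.1409,0.002],0],[30,[-0.0407,0.1409,0.002],0],[30,[-0.0407,0.1409,0.002],0],[30,[-0.0407,0.1409,0.002],0],[30,[-0.0407,0.1409,0.002],0],[30,[0,0,0],0],[30,[0,0,0],0]]'
python3 go.py 0.5776,0.4189,-0.032,93.4,1
```

```text
clock: 23.5
tcp_pos: [0.5373, 0.2421, 0.1613]
tool_rot: [0.094, -3.139, -0.001]
force: [0.9, -0.5, -0.3]
grip_width: 0.0392
finger_force: 51.0
clock: 24.08
tcp_pos: [0.5768, 0.4216, 0.1575]
tool_rot: [0.1, -3.138, 0.002]
force: [0.3, -0.4, -1.6]
grip_width: 0.0394
finger_force: 51.0
at [0.5768 0.4216 0.1575] psi 93.64 tilt 0.15 j7 1.16 w 39.4 t 24.0833
0.5776,0.4189,-0.032,93.4,1 spin 0.0021 (1 rows) shift [-0.0027 -0.0109  0.758 ] (5 rows)
```

```bash
python3 -m creep '[[30,[-0.003,-0.01,0.15],0],[30,[0,0,0.15],0],[30,[0,0,0.15],0],[30,[0,0,0.15],0],[30,[0,0,0.1],0],[30,[0,0,0.04],0],[30,[0,0,0.012],0],[30,[0,0,0],0]]'
python3 -m creep '[[30,[0,0,0.006],0],[30,[0,0,0],0],[60,[0,0,0],0],[60,[0,0,0],0],[60,[0,0,0],0],[60,[0,0,0],0],[60,[0,0,-0.1],0],[60,[0,0,-0.15],0]]'
python3 -m creep '[[60,[0,0,-0.15],0],[60,[0,0,-0.15],0],[60,[0,0,-0.15],0],[60,[0,0,0],0]]'
cat > tr.py <<'E'
from h import *
To=np.array([.531,.361]);a=np.radians(3.4);Rt=np.array([[np.cos(a),np.sin(a)],[-np.sin(a),np.cos(a)]])
for n in("wrist","top"):
    c=cams.capture(n); w=wworld(c) if n=="wrist" else world(c); m=masks(c)
    for b in blobs(c,m["blue"],w,.01,.08,60):
        P=b[1]; zt=np.nanpercentile(P[:,2],85); cc,s,an=rect(P[P[:,2]>zt-.008]); tl=Rt@(cc-To)
        print(n,cc,s,an,"ztop",zt.round(4),("tray",tl.round(3)) if abs(tl[0])<.12 and abs(tl[1])<.13 else "")
E
python3 tr.py; python3 go.py
```

```text
clock: 24.75
tcp_pos: [0.58, 0.416, -0.0279]
tool_rot: [-0.092, 3.14, -0.0]
force: [0.8, -0.2, -0.5]
grip_width: 0.0393
finger_force: 51.0
clock: 25.42
tcp_pos: [0.5773, 0.415, 0.029]
tool_rot: [0.093, -3.135, 0.007]
force: [1.0, 0.0, 0.0]
grip_width: 0.0599
finger_force: 0.0
clock: 25.75
tcp_pos: [0.5836, 0.4181, 0.154]
tool_rot: [-0.092, 3.131, 0.011]
force: [1.2, 0.4, 1.1]
grip_width: 0.0603
finger_force: 0.0
wrist [0.5828 0.4174] [68.5 39.7] 3.1 ztop 0.0358 ('tray', array([0.055, 0.053]))
top [ 0.6066 -0.1892] [68.6 39.8] 24.7 ztop 0.031 
top [ 0.6069 -0.3421] [67.9 40.3] 45.5 ztop 0.0313 
top [0.5851 0.4166] [69.2 39.6] 4.0 ztop 0.0353 ('tray', array([0.057, 0.052]))
top [ 0.4402 -0.359 ] [69.9 38. ] -56.2 ztop 0.0311 
at [0.581  0.4171 0.1471] psi 93.4 tilt 0.22 j7 1.17 w 60.1 t 25.85
```

The cartridge lies flat in the tray with its top at 0.0355, as expected. I now return to the handle to close the latch.

```bash
python3 -m creep '[[85,[0,0,-0.1],0.061],[85,[0,0,0],0.061],[85,[0,0,0],0.061],[85,[0,0,0],0.061],[85,[0,0,0],0.061],[85,[0,0,0],0.061],[85,[0,0,0],0.061],[85,[0,0,0],0.061]]'
python3 -m creep '[[85,[0,0,0],0.061],[85,[0,0,0],0.061],[85,[0,0,0],0.061],[85,[0,0,0],0.061],[85,[0,0,0],0.061],[85,[0,0,0],0.061],[85,[0,0,0],0.061],[85,[0,0,0],0]]'
python3 go.py 0.546,0.1203,0.16,-11,1 0.546,0.1203,0.054,-11,1
```

```text
clock: 26.52
tcp_pos: [0.5792, 0.4162, 0.168]
tool_rot: [-1.398, -2.812, 0.003]
force: [1.0, -0.1, 0.0]
grip_width: 0.0849
finger_force: 0.0
clock: 27.18
tcp_pos: [0.5792, 0.4163, 0.1679]
tool_rot: [2.437, 1.981, -0.004]
force: [-0.7, 0.5, -0.0]
grip_width: 0.0851
finger_force: 0.0
at [0.5792 0.4163 0.1679] psi -11.78 tilt 0.15 j7 -0.51 w 85.1 t 27.1833
0.546,0.1203,0.16,-11,1 spin -0.0068 (1 rows) shift [-1.1877  0.0956  0.0317] (8 rows)
0.546,0.1203,0.054,-11,1 spin 0.0000 (0 rows) shift [0.    0.    0.424] (3 rows)
```

```bash
python3 -m creep '[[85,[-0.1485,0.012,0.004],0],[85,[-0.1485,0.012,0.004],0],[85,[-0.1485,0.012,0.004],0],[85,[-0.1485,0.012,0.004],0],[85,[-0.1485,0.012,0.004],0],[85,[-0.1485,0.012,0.004],0],[85,[-0.1485,0.012,0.004],0],[85,[-0.1485,0.012,0.004],0]]'
python3 -m creep '[[85,[0,0,0],-0.0068],[85,[0,0,0],0],[85,[0,0,0],0]]'
python3 lt.py; python3 go.py 0.546,0.1203,0.054,-11,1
```

```text
clock: 27.85
tcp_pos: [0.5434, 0.1189, 0.1608]
tool_rot: [-2.427, -1.995, 0.002]
force: [0.8, -0.1, 0.3]
grip_width: 0.085
finger_force: 0.0
clock: 28.1
tcp_pos: [0.5442, 0.1213, 0.1614]
tool_rot: [-2.415, -2.008, 0.0]
force: [-0.2, 0.8, -0.0]
grip_width: 0.0851
finger_force: 0.0
top latch [0.4791 0.1287] [89.9  7.1] -8.8 0.0292 113
top bar [0.545  0.1185] [24.4 16.1] 73.8 0.1175 72
scene bar [0.5487 0.128 ] [48.4 16.5] 76.2 0.1163 96
wrist latch [0.4744 0.1302] [87.7  7.3] -8.0 0.0302 481
wrist bar [0.5461 0.1294] [42.2 14.5] 79.0 0.1182 712
[ 0.4  0.9 -0.7] [0.03 0.04 0.04]
at [0.5444 0.122  0.1615] psi -10.49 tilt 0.05 j7 -0.17 w 85.1 t 28.25
0.546,0.1203,0.054,-11,1 spin 0.0044 (1 rows) shift [-0.0053  0.0075  0.4298] (3 rows)
```

```bash
python3 -m creep '[[85,[-0.004,0.005,0.13],0],[85,[0,0,0.13],0],[85,[0,0,0.1],0],[85,[0,0,0.065],0],[85,[0,0,0],0],[85,[0,0,0],0]]'
python3 -m creep '[[10,[0,0,0],0],[10,[0,0,0],0],[10,[0,0,0],0],[10,[0,0,0],0],[10,[0,0,0],0],[10,[0,0,0],0],[10,[0,0,0],0],[10,[0,0,0],0]]' 80
python3 go.py
```

```text
clock: 28.75
tcp_pos: [0.5452, 0.1196, 0.0552]
tool_rot: [2.417, 2.006, -0.003]
force: [-0.1, -0.1, 0.3]
grip_width: 0.0851
finger_force: 0.0
clock: 29.42
tcp_pos: [0.5458, 0.1196, 0.0561]
tool_rot: [-2.418, -2.005, -0.001]
force: [-2.2, -0.1, 5.8]
grip_width: 0.0162
finger_force: 78.2
at [0.5458 0.1196 0.0561] psi -10.67 tilt 0.04 j7 -0.07 w 16.2 t 29.4167
```

```bash
python3 -m creep '[[10,[0,0,0],-0.04],[10,[0,0,0],-0.05],[10,[0,0,0],-0.05],[10,[0,0,0],-0.05],[10,[0,0,0],-0.05],[10,[0,0,0],-0.05],[10,[0,0,0],-0.05],[10,[0,0,0],-0.05]]'
python3 -m creep '[[10,[0,0,0],-0.05],[10,[0,0,0],-0.05],[10,[0,0,0],-0.05],[10,[0,0,0],-0.05],[10,[0,0,0],-0.05],[10,[0,0,0],-0.05],[10,[0,0,0],-0.05],[10,[0,0,0],-0.05]]'
python3 lt.py; python3 go.py
```

```text
clock: 30.08
tcp_pos: [0.5451, 0.1198, 0.0561]
tool_rot: [-1.467, -2.776, -0.001]
force: [-4.8, 1.5, 9.3]
grip_width: 0.0165
finger_force: 78.8
clock: 30.75
tcp_pos: [0.5446, 0.1193, 0.0561]
tool_rot: [-0.271, -3.128, -0.001]
force: [-6.4, -0.1, 10.1]
grip_width: 0.0162
finger_force: 79.1
top latch [0.5281 0.0617] [55.4  6.2] 72.5 0.0295 62
scene latch [0.5264 0.0486] [80.9  8.5] 74.8 0.0281 61
scene bar [0.5374 0.1193] [44.5  9.4] 6.8 0.1167 35
wrist latch [0.5142 0.0181] [17.   5.6] 73.8 0.0302 115
wrist latch [0.5272 0.0627] [54.3  7.4] 73.8 0.0303 561
wrist bar [0.544  0.1196] [67.1 17.1] -11.2 0.1182 3417
[-5.4  0.3 10.4] [-0.19  1.49  0.1 ]
at [0.5448 0.1193 0.0561] psi 79.91 tilt 0.1 j7 1.33 w 16.8 t 30.9
```

```bash
python3 -m creep '[[10,[0,0,0],-0.04],[10,[0,0,0],-0.04],[10,[0,0,0],-0.015],[10,[0,0,0],0],[10,[0,0,0],0]]'
python3 lt.py; python3 go.py
```

```text
clock: 31.32
tcp_pos: [0.5446, 0.1192, 0.0561]
tool_rot: [0.018, -3.14, -0.001]
force: [-7.3, -1.0, 10.9]
grip_width: 0.0164
finger_force: 79.5
top latch [0.5349 0.0449] [77.1  6.3] 81.8 0.0293 70
scene latch [0.539  0.0624] [42.2  6.5] 82.9 0.028 40
scene bar [0.5274 0.1182] [24.5 14.1] 6.7 0.116 47
wrist latch [0.5293 0.0175] [22.7  6.4] 80.3 0.0302 163
wrist latch [0.5354 0.0612] [46.   7.6] 82.3 0.0302 487
wrist bar [0.5437 0.1194] [67.4 17.1] -0.7 0.1183 3412
[-7.  -1.2 11.3] [-0.14  1.67 -0.58]
at [0.5446 0.1192 0.0561] psi 90.66 tilt 0.12 j7 1.5 w 16.6 t 31.4667
```

The latch is at its closed stop (82°). I turn the handle back to the middle of its play so it sits square, then release and rise.

```bash
python3 -m creep '[[10,[0,0,0],0.03],[10,[0,0,0],0.03],[10,[0,0,0],0],[85,[0,0,0],0],[85,[0,0,0],0],[85,[0,0,0],0],[85,[0,0,0],0],[85,[0,0,0],0]]'
python3 -m creep '[[85,[0,0,0],0],[85,[0,0,0],0],[85,[0,0,-0.08],0],[85,[0,0,-0.15],0],[85,[0,0,-0.15],0],[85,[0,0,-0.12],0],[85,[0,0,0],0]]'
python3 lt.py; python3 tr.py; python3 go.py 0.6063,-0.189,0.16,-66.2,1
```

```text
clock: 32.13
tcp_pos: [0.5455, 0.1194, 0.0555]
tool_rot: [-0.168, -3.137, 0.0]
force: [-0.5, 0.1, 0.1]
grip_width: 0.076
finger_force: 0.0
clock: 32.72
tcp_pos: [0.5487, 0.1198, 0.1867]
tool_rot: [0.169, 3.13, 0.006]
force: [1.2, -1.1, -0.4]
grip_width: 0.0852
finger_force: 0.0
top latch [0.5355 0.0471] [81.8  6.8] 81.4 0.0296 88
top bar [0.5348 0.1194] [42.1 12.9] -8.4 0.1171 101
scene latch [0.5394 0.0655] [43.6  6.9] 78.8 0.0285 40
scene bar [0.547  0.1201] [65.7 17.3] -9.6 0.1161 139
wrist latch [0.5331 0.0465] [81.2  6.8] 81.8 0.0302 346
[ 0.4 -0.6 -0.6] [-0.03 -0.02  0.05]
wrist [0.5837 0.4171] [71.7 42.2] 5.2 ztop 0.0355 ('tray', array([0.056, 0.053]))
wrist [ 0.6053 -0.1887] [67.6 39.4] 23.9 ztop 0.0309 
wrist [ 0.6148 -0.3327] [43.1 40.3] 45.2 ztop 0.0306 
top [ 0.6064 -0.1893] [68.5 40.3] 24.2 ztop 0.0313 
top [ 0.6064 -0.3418] [67.9 40.1] 45.3 ztop 0.0311 
top [0.5824 0.4328] [71.7 19.4] 16.8 ztop 0.0357 ('tray', array([0.056, 0.069]))
top [ 0.4403 -0.3586] [69.9 38. ] -55.4 ztop 0.0309 
at [0.5447 0.1193 0.1793] psi 83.87 tilt 0.12 j7 1.3 w 85.4 t 32.9667
0.6063,-0.189,0.16,-66.2,1 spin 1.3096 (21 rows) shift [-0.2722  1.2279  0.0773] (8 rows)
```

```bash
python3 -m creep '[[60,[0,0,0],-0.0522],[60,[0,0,0],-0.0522],[60,[0,0,0],-0.0522],[60,[0,0,0],-0.0522],[60,[0,0,0],-0.0522],[60,[0,0,0],0]]'
python3 go.py 0.6063,-0.189,0.13,113.8,1
```

```text
clock: 33.47
tcp_pos: [0.5448, 0.1192, 0.1793]
tool_rot: [0.654, -3.071, 0.001]
force: [0.7, 1.0, 0.4]
grip_width: 0.0595
finger_force: 0.0
at [0.5448 0.1192 0.1793] psi 114.05 tilt 0.13 j7 1.81 w 59.5 t 33.4667
0.6063,-0.189,0.13,113.8,1 spin 0.0022 (1 rows) shift [ 0.2723 -1.2271  0.197 ] (8 rows)
```

```bash
python3 -m creep '[[60,[0.034,-0.1534,0.0246],0],[60,[0.034,-0.1534,0.0246],0],[60,[0.034,-0.1534,0.0246],0],[60,[0.034,-0.1534,0.0246],0],[60,[0.034,-0.1534,0.0246],0],[60,[0.034,-0.1534,0.0246],0],[60,[0.034,-0.1534,0.0246],0],[60,[0.034,-0.1534,0.0246],0]]'
python3 -m creep '[[60,[0,0,0],0.002],[60,[0,0,0],0],[60,[0,0,0],0]]'
python3 tr.py; python3 go.py 0.6063,-0.189,-0.036,113.8,1
```

```text
clock: 34.13
tcp_pos: [0.6066, -0.1903, 0.13]
tool_rot: [0.641, -3.074, -0.001]
force: [1.0, 0.7, -0.1]
grip_width: 0.0598
finger_force: 0.0
clock: 34.38
tcp_pos: [0.6064, -0.1887, 0.1303]
tool_rot: [0.636, -3.075, -0.001]
force: [0.6, 0.5, -0.4]
grip_width: 0.0601
finger_force: 0.0
wrist [ 0.6059 -0.3429] [68.4 39. ] 45.2 ztop 0.031 
wrist [ 0.6053 -0.1901] [68.5 37.8] 24.7 ztop 0.0309 
top [0.5852 0.4171] [70.3 39.7] 3.6 ztop 0.0353 ('tray', array([0.057, 0.053]))
top [ 0.4418 -0.3637] [59.9 36. ] -51.6 ztop 0.031 
at [ 0.6071 -0.187   0.1309] psi 113.58 tilt 0.05 j7 2.47 w 60.0 t 34.4833
0.6063,-0.189,-0.036,113.8,1 spin -0.0019 (1 rows) shift [ 0.006  -0.0059  0.6677] (5 rows)
```

j7 is already at 2.47 and descending would push it past 2.65, so I turn to the equivalent grasp half a turn round.

```bash
python3 -m creep '[[60,[0,0,0],0.06],[60,[0,0,0],0.06],[60,[0,0,0],0.06],[60,[0,0,0],0.06],[60,[0,0,0],0.06],[60,[0,0,0],0.06],[60,[0,0,0],0.06],[60,[0,0,0],0.06]]' >/dev/null
python3 -m creep '[[60,[0,0,0],0.06],[60,[0,0,0],0.06],[60,[0,0,0],0.06],[60,[0,0,0],0.06],[60,[0,0,0],0.06],[60,[0,0,0],0.06],[60,[0,0,0],0.06],[60,[0,0,0],0.06]]' >/dev/null
python3 -m creep '[[60,[0,0,0],0.06],[60,[0,0,0],0.06],[60,[0,0,0],0.06],[60,[0,0,0],0.06],[60,[0,0,0],0.06],[60,[0,0,0],0.06],[60,[0,0,0],0.06],[60,[0,0,0],0.06]]' >/dev/null
python3 -m creep '[[60,[0,0,0],0.06],[60,[0,0,0],0.06],[60,[0,0,0],0.01],[60,[0,0,0],0],[60,[0,0,0],0]]'
python3 tr.py; python3 go.py 0.6063,-0.1895,-0.036,-66,1
```

```text
clock: 36.9
tcp_pos: [0.6072, -0.1877, 0.1313]
tool_rot: [-3.073, -0.651, -0.0]
force: [0.1, 0.7, 0.1]
grip_width: 0.0596
finger_force: 0.0
wrist [ 0.6073 -0.1894] [66.7 37.9] 24.2 ztop 0.031 
wrist [ 0.6064 -0.3422] [69.3 39.1] 44.9 ztop 0.0309 
wrist [ 0.4395 -0.3348] [25.9 12. ] -54.3 ztop 0.0307 
top [ 0.5965 -0.3514] [39.7 39.5] -44.9 ztop 0.0309 
top [0.5852 0.4169] [70.9 40.4] 3.6 ztop 0.0355 ('tray', array([0.057, 0.053]))
top [ 0.4401 -0.3584] [70.3 38.7] -55.0 ztop 0.0309 
at [ 0.607  -0.1882  0.1314] psi -66.18 tilt 0.02 j7 -0.36 w 60.2 t 37.0
0.6063,-0.1895,-0.036,-66,1 spin -0.0016 (1 rows) shift [-0.0048  0.0035  0.6694] (5 rows)
```

```bash
python3 -m creep '[[60,[-0.004,0.003,0.15],0],[60,[0,0,0.15],0],[60,[0,0,0.15],0],[60,[0,0,0.13],0],[60,[0,0,0.06],0],[60,[0,0,0.028],0],[60,[0,0,0],0],[60,[0,0,0],0]]'
python3 -m creep '[[30,[0,0,0],0],[30,[0,0,0],0],[30,[0,0,0],0],[30,[0,0,0],0],[30,[0,0,0],0]]' 50
python3 -m creep '[[30,[0,0,-0.05],0],[30,[0,0,-0.15],0],[30,[0,0,-0.15],0],[30,[0,0,-0.15],0],[30,[0,0,-0.15],0],[30,[0,0,-0.15],0]]'
python3 go.py 0.5842,0.3075,0.16,-86.6,1 0.5842,0.3075,-0.031,-86.6,1
```

```text
clock: 37.67
tcp_pos: [0.6072, -0.1905, -0.0341]
tool_rot: [3.074, 0.644, 0.002]
force: [-0.4, -0.4, -0.2]
grip_width: 0.0602
finger_force: 0.0
clock: 38.08
tcp_pos: [0.6076, -0.1904, -0.0336]
tool_rot: [3.074, 0.644, 0.004]
force: [-0.5, -0.0, 6.3]
grip_width: 0.0393
finger_force: 51.5
clock: 38.58
tcp_pos: [0.6058, -0.1902, 0.1673]
tool_rot: [3.075, 0.642, 0.0]
force: [1.5, 0.1, -1.1]
grip_width: 0.0392
finger_force: 50.7
at [ 0.6058 -0.1902  0.1673] psi -66.41 tilt 0.04 j7 -0.41 w 39.2 t 38.5833
0.5842,0.3075,0.16,-86.6,1 spin 0.1762 (3 rows) shift [ 0.0319 -1.9922  0.0291] (13 rows)
0.5842,0.3075,-0.031,-86.6,1 spin 0.0000 (0 rows) shift [0.    0.    0.764] (5 rows)
```

```bash
python3 -m creep '[[30,[0,0,0],0.0588],[30,[0,0,0],0.0588],[30,[0,0,0],0.0586],[30,[0.0024,-0.1532,0.0022],0],[30,[0.0024,-0.1532,0.0022],0],[30,[0.0024,-0.1532,0.0022],0],[30,[0.0024,-0.1532,0.0022],0],[30,[0.0024,-0.1532,0.0022],0]]'
python3 -m creep '[[30,[0.0024,-0.1532,0.0022],0],[30,[0.0024,-0.1532,0.0022],0],[30,[0.0024,-0.1532,0.0022],0],[30,[0.0024,-0.1532,0.0022],0],[30,[0.0024,-0.1532,0.0022],0],[30,[0.0024,-0.1532,0.0022],0],[30,[0.0024,-0.1532,0.0022],0],[30,[0.0024,-0.1532,0.0022],0]]'
python3 -m creep '[[30,[0,0,0],0],[30,[0,0,0],0]]'
python3 go.py 0.5842,0.3075,-0.028,-86.6,1
```

```text
clock: 39.25
tcp_pos: [0.5973, 0.0029, 0.1628]
tool_rot: [-3.139, -0.093, -0.001]
force: [1.5, 1.2, -0.4]
grip_width: 0.0387
finger_force: 50.9
clock: 39.92
tcp_pos: [0.5837, 0.3095, 0.1585]
tool_rot: [-3.14, -0.094, -0.001]
force: [1.8, -0.3, -0.8]
grip_width: 0.039
finger_force: 50.9
clock: 40.08
tcp_pos: [0.5834, 0.3106, 0.1577]
tool_rot: [3.139, 0.102, 0.0]
force: [-0.0, -0.8, -1.2]
grip_width: 0.0391
finger_force: 51.0
at [0.5834 0.3106 0.1577] psi -86.26 tilt 0.03 j7 -1.55 w 39.1 t 40.0833
0.5842,0.3075,-0.028,-86.6,1 spin 0.0029 (1 rows) shift [0.0025 0.0124 0.7426] (5 rows)
```

```bash
python3 -m creep '[[30,[0.002,0.012,0.15],0],[30,[0,0,0.15],0],[30,[0,0,0.15],0],[30,[0,0,0.15],0],[30,[0,0,0.1],0],[30,[0,0,0.03],0],[30,[0,0,0.012],0],[30,[0,0,0],0]]'
python3 -m creep '[[30,[0,0,0],0],[60,[0,0,0],0],[60,[0,0,0],0],[60,[0,0,0],0],[60,[0,0,0],0],[60,[0,0,-0.1],0],[60,[0,0,-0.15],0],[60,[0,0,-0.15],0]]'
python3 -m creep '[[60,[0,0,-0.15],0],[60,[0,0,-0.15],0],[60,[0,0,-0.06],0],[60,[0,0,0],0]]'
python3 tr.py; python3 go.py 0.6064,-0.342,0.16,-44.7,1
```

```text
clock: 40.75
tcp_pos: [0.5856, 0.3037, -0.0271]
tool_rot: [3.14, 0.093, 0.001]
force: [0.1, -0.1, -1.5]
grip_width: 0.039
finger_force: 51.0
clock: 41.42
tcp_pos: [0.5841, 0.3042, 0.0723]
tool_rot: [3.139, 0.094, -0.003]
force: [0.8, 0.3, 0.5]
grip_width: 0.0601
finger_force: 0.0
clock: 41.75
tcp_pos: [0.587, 0.3048, 0.1663]
tool_rot: [-3.137, -0.094, -0.008]
force: [-0.1, -0.4, 0.8]
grip_width: 0.0602
finger_force: 0.0
wrist [0.5839 0.4172] [69.5 40. ] 2.7 ztop 0.036 ('tray', array([0.056, 0.053]))
wrist [0.5849 0.305 ] [69.4 39.8] 4.2 ztop 0.0359 ('tray', array([ 0.05 , -0.059]))
top [ 0.6063 -0.3415] [68.1 40.6] 46.0 ztop 0.0313 
top [0.5849 0.4168] [70.3 39.7] 2.5 ztop 0.0357 ('tray', array([0.057, 0.053]))
top [0.5858 0.3044] [70.  40.3] 3.5 ztop 0.0356 ('tray', array([ 0.051, -0.06 ]))
top [ 0.4402 -0.3585] [70.1 38.4] -55.6 ztop 0.0314 
at [0.585  0.3049 0.1619] psi -86.54 tilt 0.06 j7 -1.55 w 59.8 t 41.85
0.6064,-0.342,0.16,-44.7,1 spin -0.3651 (6 rows) shift [-1.7789  1.881   0.0075] (16 rows)
```

Both cartridges lie flat. Next is the one at (0.6064,-0.342).

```bash
python3 -m creep '[[60,[0,0,0],-0.0609],[60,[0,0,0],-0.0609],[60,[0,0,0],-0.0609],[60,[0,0,0],-0.0609],[60,[0,0,0],-0.0609],[60,[0,0,0],-0.0606]]' 
python3 -m creep '[[60,[-0.1046,0.1106,0.001],0],[60,[-0.1046,0.1106,0.001],0],[60,[-0.1046,0.1106,0.001],0],[60,[-0.1046,0.1106,0.001],0],[60,[-0.1046,0.1106,0.001],0],[60,[-0.1046,0.1106,0.001],0],[60,[-0.1046,0.1106,0.001],0],[60,[-0.1046,0.1106,0.001],0]]' 
python3 -m creep '[[60,[-0.1046,0.1106,0.001],0],[60,[-0.1046,0.1106,0.001],0],[60,[-0.1046,0.1106,0.001],0],[60,[-0.1046,0.1106,0.001],0],[60,[-0.1046,0.1106,0.001],0],[60,[-0.1046,0.1106,0.001],0],[60,[-0.1046,0.1106,0.001],0],[60,[-0.1046,0.1106,0.001],0]]' 
python3 -m creep '[[60,[-0.1046,0.1106,0.001],0],[60,[0,0,0],0],[60,[0,0,0],0]]'
python3 tr.py; python3 go.py 0.6064,-0.342,-0.035,-44.7,1
```

```text
clock: 42.35
tcp_pos: [0.5839, 0.3046, 0.1598]
tool_rot: [2.895, 1.218, -0.004]
force: [0.9, -0.8, 0.8]
grip_width: 0.0597
finger_force: 0.0
clock: 43.02
tcp_pos: [0.5937, -0.0009, 0.1581]
tool_rot: [-2.898, -1.21, 0.003]
force: [1.3, -0.5, 0.6]
grip_width: 0.0599
finger_force: 0.0
clock: 43.68
tcp_pos: [0.6041, -0.3049, 0.1556]
tool_rot: [-2.897, -1.209, 0.002]
force: [0.6, 0.6, 1.2]
grip_width: 0.0599
finger_force: 0.0
clock: 43.93
tcp_pos: [0.6035, -0.3454, 0.1555]
tool_rot: [-2.902, -1.2, 0.005]
force: [-0.8, 1.2, -1.2]
grip_width: 0.0602
finger_force: 0.0
wrist [ 0.6151 -0.3351] [44.8 37.4] 45.2 ztop 0.031 
wrist [ 0.5981 -0.3719] [26.5 13. ] 6.3 ztop 0.031 
wrist [ 0.4282 -0.3429] [39.3 25.7] 35.1 ztop 0.0309 
top [ 0.6151 -0.3348] [45.1 38.3] 48.3 ztop 0.0316 
top [0.585  0.4167] [69.9 39.5] 2.9 ztop 0.0357 ('tray', array([0.057, 0.052]))
top [0.5859 0.3042] [70.3 40.4] 3.4 ztop 0.0357 ('tray', array([ 0.051, -0.06 ]))
at [ 0.6058 -0.3411  0.1558] psi -44.72 tilt 0.13 j7 0.06 w 60.2 t 44.0333
0.6064,-0.342,-0.035,-44.7,1 spin -0.0001 (1 rows) shift [-0.0009  0.0041  0.7632] (5 rows)
```

```bash
python3 -m creep '[[60,[0,0,0.15],0],[60,[0,0,0.15],0],[60,[0,0,0.15],0],[60,[0,0,0.15],0],[60,[0,0,0.1],0],[60,[0,0,0.05],0],[60,[0,0,0.012],0],[60,[0,0,0],0]]'
python3 -m creep '[[30,[0,0,0],0],[30,[0,0,0],0],[30,[0,0,0],0],[30,[0,0,0],0],[30,[0,0,0],0]]' 50
python3 -m creep '[[30,[0,0,-0.05],0],[30,[0,0,-0.15],0],[30,[0,0,-0.15],0],[30,[0,0,-0.15],0],[30,[0,0,-0.15],0],[30,[0,0,-0.15],0]]'
python3 go.py 0.478,0.413,0.16,-86.6,1
```

```text
clock: 44.7
tcp_pos: [0.6065, -0.3408, -0.0331]
tool_rot: [-2.898, -1.212, 0.001]
force: [-0.2, 0.0, 1.4]
grip_width: 0.06
finger_force: 0.0
clock: 45.12
tcp_pos: [0.6076, -0.3427, -0.0306]
tool_rot: [2.897, 1.209, 0.004]
force: [-0.6, 1.1, 7.9]
grip_width: 0.0388
finger_force: 52.6
clock: 45.62
tcp_pos: [0.6056, -0.3421, 0.1703]
tool_rot: [2.899, 1.208, 0.001]
force: [1.4, -0.5, -1.3]
grip_width: 0.0389
finger_force: 51.6
at [ 0.6056 -0.3421  0.1703] psi -44.76 tilt 0.05 j7 0.05 w 38.9 t 45.6167
0.478,0.413,0.16,-86.6,1 spin 0.3651 (6 rows) shift [-0.3302 -3.0455  0.0411] (19 rows)
```

```bash
python3 -m creep '[[30,[0,0,0],0.0609],[30,[0,0,0],0.0609],[30,[0,0,0],0.0609],[30,[0,0,0],0.0609],[30,[0,0,0],0.0609],[30,[0,0,0],0.0606]]' >/dev/null
python3 -m creep '[[30,[-0.0165,-0.1523,0.002],0],[30,[-0.0165,-0.1523,0.002],0],[30,[-0.0165,-0.1523,0.002],0],[30,[-0.0165,-0.1523,0.002],0],[30,[-0.0165,-0.1523,0.002],0],[30,[-0.0165,-0.1523,0.002],0],[30,[-0.0165,-0.1523,0.002],0],[30,[-0.0165,-0.1523,0.002],0]]' 
python3 -m creep '[[30,[-0.0165,-0.1523,0.002],0],[30,[-0.0165,-0.1523,0.002],0],[30,[-0.0165,-0.1523,0.002],0],[30,[-0.0165,-0.1523,0.002],0],[30,[-0.0165,-0.1523,0.002],0],[30,[-0.0165,-0.1523,0.002],0],[30,[-0.0165,-0.1523,0.002],0],[30,[-0.0165,-0.1523,0.002],0]]' 
python3 -m creep '[[30,[-0.0165,-0.1523,0.002],0],[30,[-0.0165,-0.1523,0.002],0],[30,[-0.0165,-0.1523,0.002],0],[30,[-0.0165,-0.1523,0.002],0],[30,[0,0,0],0],[30,[0,0,0],0],[30,[0,0,0],0]]' 
python3 go.py 0.478,0.413,-0.025,-86.6,1
```

```text
clock: 46.78
tcp_pos: [0.5541, -0.0384, 0.1637]
tool_rot: [-3.139, -0.094, -0.001]
force: [1.1, 0.6, -1.2]
grip_width: 0.0389
finger_force: 51.6
clock: 47.45
tcp_pos: [0.5029, 0.2639, 0.16]
tool_rot: [-3.138, -0.094, 0.0]
force: [0.8, 0.2, -1.2]
grip_width: 0.0389
finger_force: 51.6
clock: 48.03
tcp_pos: [0.4784, 0.4123, 0.1577]
tool_rot: [3.14, 0.093, 0.001]
force: [-0.5, -0.1, -1.1]
grip_width: 0.0391
finger_force: 51.6
at [0.4784 0.4123 0.1577] psi -86.59 tilt 0.03 j7 -1.86 w 39.1 t 48.0333
0.478,0.413,-0.025,-86.6,1 spin 0.0001 (1 rows) shift [-0.0014 -0.0028  0.7309] (5 rows)
```

```bash
python3 -m creep '[[30,[-0.001,-0.002,0.15],0],[30,[0,0,0.15],0],[30,[0,0,0.15],0],[30,[0,0,0.15],0],[30,[0,0,0.09],0],[30,[0,0,0.03],0],[30,[0,0,0.012],0],[30,[0,0,0],0]]'
python3 -m creep '[[30,[0,0,0],0],[60,[0,0,0],0],[60,[0,0,0],0],[60,[0,0,0],0],[60,[0,0,0],0],[60,[0,0,-0.1],0],[60,[0,0,-0.15],0],[60,[0,0,-0.15],0]]'
python3 -m creep '[[60,[0,0,-0.15],0],[60,[0,0,-0.15],0],[60,[0,0,-0.06],0],[60,[0,0,0],0]]'
python3 tr.py; python3 go.py 0.4402,-0.3587,0.16,34.5,1
```

```text
clock: 48.7
tcp_pos: [0.4788, 0.4124, -0.0247]
tool_rot: [-3.14, -0.091, -0.001]
force: [-0.1, 0.6, 0.1]
grip_width: 0.0387
finger_force: 51.6
clock: 49.37
tcp_pos: [0.4771, 0.4129, 0.0745]
tool_rot: [3.138, 0.094, -0.002]
force: [0.3, 0.7, -0.3]
grip_width: 0.0602
finger_force: 0.0
clock: 49.7
tcp_pos: [0.4797, 0.4146, 0.1684]
tool_rot: [-3.136, -0.094, -0.007]
force: [0.7, -0.5, -0.6]
grip_width: 0.0605
finger_force: 0.0
wrist [0.5833 0.4177] [68.9 39.1] 3.7 ztop 0.036 ('tray', array([0.056, 0.053]))
wrist [0.5844 0.3056] [69.7 40. ] 4.2 ztop 0.0359 ('tray', array([ 0.05 , -0.058]))
wrist [0.477  0.4137] [69.5 39.6] 3.8 ztop 0.0359 ('tray', array([-0.051,  0.056]))
top [0.5853 0.4168] [69.7 40.2] 3.6 ztop 0.0356 ('tray', array([0.058, 0.052]))
top [0.5863 0.3042] [69.1 40. ] 1.5 ztop 0.0361 ('tray', array([ 0.052, -0.06 ]))
top [0.4779 0.4121] [70. 40.] 3.9 ztop 0.0355 ('tray', array([-0.05 ,  0.054]))
top [ 0.4399 -0.3581] [70.1 38.1] -55.4 ztop 0.0309 
at [0.4777 0.4139 0.1641] psi -86.54 tilt 0.05 j7 -1.87 w 59.9 t 49.8
0.4402,-0.3587,0.16,34.5,1 spin -1.0563 (17 rows) shift [-2.4619 -1.8741  0.0164] (19 rows)
```

Three are in place. Last is the cartridge at (0.440,-0.358).

```bash
python3 -m creep '[[60,[0,0,0],-0.0622],[60,[0,0,0],-0.0622],[60,[0,0,0],-0.0622],[60,[0,0,0],-0.0622],[60,[0,0,0],-0.0622],[60,[0,0,0],-0.0622],[60,[0,0,0],-0.0622],[60,[0,0,0],-0.0622]]' >/dev/null
python3 -m creep '[[60,[0,0,0],-0.0622],[60,[0,0,0],-0.0622],[60,[0,0,0],-0.0622],[60,[0,0,0],-0.0622],[60,[0,0,0],-0.0622],[60,[0,0,0],-0.0622],[60,[0,0,0],-0.0622],[60,[0,0,0],-0.0622]]' >/dev/null
python3 -m creep '[[60,[0,0,0],-0.0611],[60,[0,0,0],0],[60,[-0.123,-0.0937,0.001],0],[60,[-0.123,-0.0937,0.001],0],[60,[-0.123,-0.0937,0.001],0],[60,[-0.123,-0.0937,0.001],0]]'
python3 -m creep '[[60,[-0.123,-0.0937,0.001],0],[60,[-0.123,-0.0937,0.001],0],[60,[-0.123,-0.0937,0.001],0],[60,[-0.123,-0.0937,0.001],0],[60,[-0.123,-0.0937,0.001],0],[60,[-0.123,-0.0937,0.001],0],[60,[-0.123,-0.0937,0.001],0],[60,[-0.123,-0.0937,0.001],0]]' 
python3 -m creep '[[60,[-0.123,-0.0937,0.001],0],[60,[-0.123,-0.0937,0.001],0],[60,[-0.123,-0.0937,0.001],0],[60,[-0.123,-0.0937,0.001],0],[60,[-0.123,-0.0937,0.001],0],[60,[-0.123,-0.0937,0.001],0],[60,[-0.123,-0.0937,0.001],0],[60,[-0.123,-0.0937,0.001],0]]' 
python3 -m creep '[[60,[0,0,0],0],[60,[0,0,0],0]]'
python3 tr.py; python3 go.py 0.4402,-0.3587,-0.034,34.5,1
```

```text
clock: 51.63
tcp_pos: [0.4691, 0.2574, 0.1615]
tool_rot: [-1.468, -2.777, 0.003]
force: [0.4, -0.5, 1.1]
grip_width: 0.0601
finger_force: 0.0
clock: 52.3
tcp_pos: [0.4538, -0.0511, 0.16]
tool_rot: [-1.468, -2.776, 0.0]
force: [1.3, 0.1, 0.0]
grip_width: 0.06
finger_force: 0.0
clock: 52.97
tcp_pos: [0.441, -0.3124, 0.1602]
tool_rot: [-1.467, -2.772, 0.003]
force: [0.9, 0.1, 0.1]
grip_width: 0.0598
finger_force: 0.0
clock: 53.13
tcp_pos: [0.4387, -0.3154, 0.161]
tool_rot: [-1.479, -2.767, 0.005]
force: [0.6, 0.6, -0.4]
grip_width: 0.0599
finger_force: 0.0
wrist [ 0.4389 -0.3594] [68.3 38.4] -55.8 ztop 0.0308 
top [0.585 0.417] [70.3 40. ] 2.8 ztop 0.0352 ('tray', array([0.057, 0.053]))
top [0.5856 0.3047] [69.5 40.6] 3.9 ztop 0.0357 ('tray', array([ 0.051, -0.059]))
top [0.4781 0.4126] [69.9 39.8] 3.3 ztop 0.0351 ('tray', array([-0.05 ,  0.055]))
top [ 0.4405 -0.3592] [67.7 37.3] -55.5 ztop 0.031 
at [ 0.441  -0.3115  0.1612] psi 34.24 tilt 0.21 j7 1.4 w 60.0 t 53.2333
0.4402,-0.3587,-0.034,34.5,1 spin -0.0023 (1 rows) shift [-0.1536 -0.1095  0.7809] (5 rows)
```

```bash
python3 -m creep '[[60,[-0.077,-0.055,0.05],-0.002],[60,[-0.077,-0.055,0.05],0],[60,[0,0,0.15],0],[60,[0,0,0.15],0],[60,[0,0,0.15],0],[60,[0,0,0],0],[60,[0,0,0],0]]'
python3 go.py 0.44,-0.359,-0.034,34.5,1
```

```text
clock: 53.82
tcp_pos: [0.4402, -0.3571, 0.024]
tool_rot: [-1.455, -2.778, 0.001]
force: [0.2, 0.9, 1.1]
grip_width: 0.0606
finger_force: 0.0
at [ 0.4402 -0.3571  0.024 ] psi 34.72 tilt 0.31 j7 1.64 w 60.6 t 53.8167
0.44,-0.359,-0.034,34.5,1 spin 0.0019 (1 rows) shift [-0.006  -0.0049  0.2318] (2 rows)
```

```bash
python3 -m creep '[[60,[-0.004,-0.004,0.1],0],[60,[0,0,0.08],0],[60,[0,0,0.045],0],[60,[0,0,0],0],[60,[0,0,0],0]]'
python3 -m creep '[[30,[0,0,0],0],[30,[0,0,0],0],[30,[0,0,0],0],[30,[0,0,0],0],[30,[0,0,0],0]]' 50
python3 -m creep '[[30,[0,0,-0.05],0],[30,[0,0,-0.15],0],[30,[0,0,-0.15],0],[30,[0,0,-0.15],0],[30,[0,0,-0.15],0],[30,[0,0,-0.15],0]]'
python3 go.py 0.4844,0.303,0.16,93.4,1
```

```text
clock: 54.23
tcp_pos: [0.4409, -0.361, -0.0301]
tool_rot: [-1.458, -2.782, 0.001]
force: [0.2, -0.4, 0.2]
grip_width: 0.0598
finger_force: 0.0
clock: 54.65
tcp_pos: [0.441, -0.3615, -0.0299]
tool_rot: [1.459, 2.782, -0.001]
force: [-2.2, 2.8, 8.0]
grip_width: 0.039
finger_force: 50.8
clock: 55.15
tcp_pos: [0.4394, -0.3612, 0.1712]
tool_rot: [-1.461, -2.779, 0.001]
force: [1.4, 0.1, -0.7]
grip_width: 0.0392
finger_force: 50.8
at [ 0.4394 -0.3612  0.1712] psi 34.53 tilt 0.11 j7 1.52 w 39.2 t 55.15
0.4844,0.303,0.16,93.4,1 spin -0.5137 (9 rows) shift [-0.3374  2.6415  0.0447] (17 rows)
```

```bash
python3 -m creep '[[30,[0.1228,0.0972,0.0026],0],[30,[0.1228,0.0972,0.0026],0],[30,[0.1228,0.0972,0.0026],0],[30,[0.1228,0.0972,0.0026],0],[30,[0.1228,0.0972,0.0026],0],[30,[0.1228,0.0972,0.0026],0],[30,[0.1228,0.0972,0.0026],0],[30,[0.1228,0.0972,0.0026],0]]'
python3 -m creep '[[30,[0.1228,0.0972,0.0026],0],[30,[0.1228,0.0972,0.0026],0],[30,[0.1228,0.0972,0.0026],0],[30,[0.1228,0.0972,0.0026],0],[30,[0.1228,0.0972,0.0026],0],[30,[0.1228,0.0972,0.0026],0],[30,[0.1228,0.0972,0.0026],0],[30,[0.1228,0.0972,0.0026],0]]'
python3 -m creep '[[30,[0.1228,0.0972,0.0026],0],[30,[0,0,0],-0.0571],[30,[0,0,0],-0.0571],[30,[0,0,0],-0.0571],[30,[0,0,0],-0.0571],[30,[0,0,0],-0.0571],[30,[0,0,0],-0.0571],[30,[0,0,0],-0.0571]]'
python3 -m creep '[[30,[0,0,0],-0.0571],[30,[0,0,0],-0.0571],[30,[0,0,0],0],[30,[0,0,0],0]]'
python3 go.py 0.4844,0.303,-0.024,93.4,1
```

```text
clock: 55.82
tcp_pos: [0.4589, -0.0759, 0.1663]
tool_rot: [-1.461, -2.779, -0.004]
force: [0.4, -0.2, -1.3]
grip_width: 0.0389
finger_force: 50.9
clock: 56.48
tcp_pos: [0.48, 0.2361, 0.1609]
tool_rot: [-1.462, -2.778, 0.001]
force: [1.7, -0.2, -0.2]
grip_width: 0.0391
finger_force: 50.9
clock: 57.15
tcp_pos: [0.4828, 0.273, 0.1603]
tool_rot: [-0.257, -3.129, 0.001]
force: [0.9, 0.7, -0.2]
grip_width: 0.0389
finger_force: 51.0
clock: 57.48
tcp_pos: [0.4828, 0.2733, 0.16]
tool_rot: [0.087, -3.138, 0.0]
force: [-0.0, -0.1, -0.7]
grip_width: 0.0386
finger_force: 51.0
at [0.4828 0.2733 0.16  ] psi 93.18 tilt 0.11 j7 1.14 w 38.6 t 57.4833
0.4844,0.303,-0.024,93.4,1 spin -0.0019 (1 rows) shift [-0.0135  0.1183  0.7361] (5 rows)
```

```bash
python3 -m creep '[[30,[-0.013,0.118,0],0],[30,[0,0,0.14],0],[30,[0,0,0.14],0],[30,[0,0,0.14],0],[30,[0,0,0.14],0],[30,[0,0,0],0],[30,[0,0,0],0]]'
python3 go.py 0.4844,0.303,-0.0235,93.4,1
```

```text
clock: 58.07
tcp_pos: [0.4828, 0.3023, 0.0187]
tool_rot: [0.089, -3.136, 0.005]
force: [1.2, -0.2, -0.8]
grip_width: 0.0388
finger_force: 51.0
at [0.4828 0.3023 0.0187] psi 93.27 tilt 0.33 j7 1.2 w 38.8 t 58.0667
0.4844,0.303,-0.0235,93.4,1 spin -0.0012 (1 rows) shift [-0.0066  0.0024  0.1687] (2 rows)
```

```bash
python3 -m creep '[[30,[0,0,0.08],0],[30,[0,0,0.06],0],[30,[0,0,0.022],0],[30,[0,0,0],0],[60,[0,0,0],0],[60,[0,0,0],0],[60,[0,0,0],0],[60,[0,0,0],0]]'
python3 -m creep '[[60,[0,0,-0.1],0],[60,[0,0,-0.15],0],[60,[0,0,-0.15],0],[60,[0,0,-0.15],0],[60,[0,0,-0.15],0],[60,[0,0,-0.1],0],[60,[0,0,0],0],[60,[0,0,0],0]]'
python3 tr.py; python3 lt.py
python3 - <<'E'
from h import *
c=cams.capture("scene"); save(c,"end.png"); w=world(c); m=masks(c)
for k,a in(("pot",300),("red",100)):
    for b in blobs(c,m[k],w,.01,.09,a): print(k,*b[2:])
E
python3 go.py
```

```text
clock: 58.73
tcp_pos: [0.484, 0.3039, -0.0204]
tool_rot: [0.094, -3.139, -0.001]
force: [-0.2, -0.8, 0.1]
grip_width: 0.0599
finger_force: 0.0
clock: 59.4
tcp_pos: [0.4848, 0.304, 0.1804]
tool_rot: [0.094, -3.14, -0.004]
force: [-0.0, -0.5, -1.6]
grip_width: 0.0599
finger_force: 0.0
wrist [0.4818 0.3041] [68.6 39.7] 3.1 ztop 0.0359 ('tray', array([-0.052, -0.054]))
wrist [0.4764 0.4131] [69.5 39.7] 3.5 ztop 0.036 ('tray', array([-0.051,  0.055]))
wrist [0.5843 0.3043] [70.9 39.1] 4.1 ztop 0.0359 ('tray', array([ 0.05, -0.06]))
wrist [0.5814 0.4171] [67.5 40.2] 3.7 ztop 0.0358 ('tray', array([0.054, 0.053]))
top [0.5858 0.4168] [69.6 40.5] 3.6 ztop 0.0355 ('tray', array([0.058, 0.052]))
top [0.5859 0.3043] [69.4 40.4] 3.2 ztop 0.0357 ('tray', array([ 0.051, -0.06 ]))
top [0.4842 0.304 ] [70.  40.8] 2.9 ztop 0.0354 ('tray', array([-0.05 , -0.054]))
top [0.4641 0.4114] [42.9 37.6] 1.1 ztop 0.0356 ('tray', array([-0.064,  0.054]))
top latch [0.5331 0.0342] [55.4  6.5] 83.4 0.0297 64
scene latch [0.5355 0.0478] [83.1  9.3] 83.3 0.0281 53
scene bar [0.5489 0.1188] [65.5 14.2] -9.2 0.1163 110
wrist latch [0.5315 0.0399] [63.9  6.6] 81.6 0.0303 133
[-0.1 -0.3 -0.8] [ 0.   -0.04 -0.01]
pot [ 0.6822 -0.0015] [48.1 13.8] 82.1 0.0596 430
pot [0.7352 0.2698] [63.5 63.3] 7.4 0.0477 747
pot [0.7642 0.1699] [65.4 61.8] 7.9 0.0477 765
red [ 0.6833 -0.001 ] [46.  11.6] 82.3 0.0593 396
at [0.4834 0.3031 0.1774] psi 93.44 tilt 0.26 j7 1.11 w 59.9 t 59.7
```

View pics/end.png

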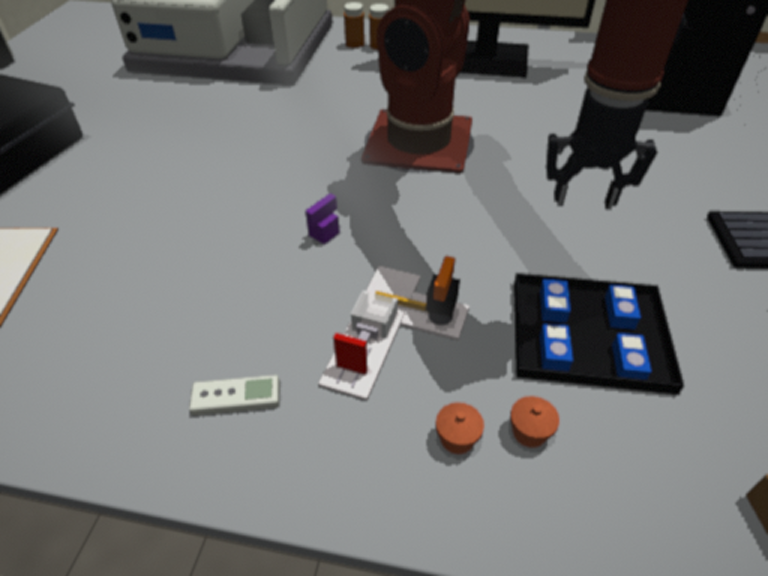

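The picture shows four cartridges flat and label up in the tray, around (590,325). The handle is on the spindle at (443,290), the latch is closed at (400,299), and the paddle is out at (350,355). The pots and the remote have not moved.

```bash
python3 -c "
from plant import r
print(r.hand_in())"
```

```text
the job is handed in; nothing more can be done
None
```

I handed the job in at about 60 s; the hand-in returned no verdict, but the last camera check showed the handle home and square, the latch closed, the ejector back out, all four cartridges flat and label up in the tray, and the pots and remote where they started.

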